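# Load four culture vessels into their microscope stage inserts

### The arm

A 6-joint arm with a two-finger parallel gripper is mounted at the origin on the work surface. World frame = base frame: x ahead of the robot, y to its left, z up, the work surface at z = 0. Lengths are in mm, angles in rad, forces in N, time in s.
With the tool pointing down it reaches from about 275 to 750 mm from the base axis. Payload 10.2 kg.
Tool frame: the origin (TCP) lies midway between the tips of the shut fingers; the grasp point (between the pads) lies 19 mm behind it (ctrl.hold_point_z is the distance from the TCP to the grasp point, in mm); z points along the fingers, y is the direction in which the jaws open and shut (so a half turn about z gives the same grasp; the last joint's range is limited). The gripper opens to 85 mm and grips with 20 to 120 N. Pads are 22 mm wide; open, the fingers measure 114 mm over their backs; the gripper's body (76 mm by 85 mm) begins 54 mm behind the grasp point. The pads swing forward as they close: fully open they stand 13 mm farther back than shut.
Start: joints at [1.037, 0.313, 1.498, -0, 1.331, -0.223], TCP at [160.569, 499.849, 231.294] pointing down, gripper open.
Joint ranges: [-2.94, 2.94], [-0.97, 2.17], [0.19, 2.56], [-1.23, 4.37], [0.02, 3.11], [-2.88, 2.88]. Speed limits (rad/s): [2.39, 2.39, 3.01, 3.14, 3.14, 3.14].

### API

Orientations are given as a unit quaternion [w, x, y, z].
In Python, from rig import ctrl, capture, get_calibration, ticket, search_frame, outline_of gives the robot as it stands. The module is installed in compiled form; this text tells all that it offers.
- The arm moves only by the tool servo_tool, never from a script. Its argument "motion" is a list of rows, each an object with "dr": the turn, a rotation vector about the tool's x, y, z in units of 10 degrees (1.0 is 10 degrees), a list of three; "delta_pos": the shift along the tool's x, y, z in units of 50 mm (1.0 is 50 mm), a list of three; "hand": the opening, from 0 (shut) to 1 (fully open). In form: [{"dr": [ax, ay, az], "delta_pos": [x, y, z], "hand": hand}, ...]. A call has 1 to 20 rows; each row shifts and turns the pose as measured when the row begins, along the tool's axes as they then stand; what a row does not reach is not made up. A row lasts 1/8 s, in which the tool goes at most 62.5 mm and 10.7 degrees, less where a joint would pass 70% of its speed; a pose out of reach is approached as far as the arm can. A call is refused whole if a number of a shift passes 1 or a number of a turn 1, either way. A call with a gripper value outside its range is refused whole. The fingers move at their own pace and stop on an object; "squeeze" is the grip in N (left out, the last holds). Time passes only in rows, so rows that do not move let the fingers close. It gives the time, the measured TCP pose, the force and the opening at its end, in the units of the state.
- ctrl.sense(): the state, without advancing time (a new reading comes with each control period).
- capture(name): name is "side" or "top" or "wrist"; returns (picture, depth): 420x560x3 uint8, red, green, blue; 420x560 float32, mm along the optical axis (not along the pixel's ray), 0 where there is no reading.
- get_calibration(name): a dict with "camera_matrix" (3x3 intrinsics, pixels), "T" (4x4, takes a point from camera to world coordinates). Camera axes: x right, y down, z forward; pixel columns grow to the right and rows downward; lengths in mm; the calibration is good to about 2 mm. A picture is of the moment at which its call begins: read the wrist's pose just before it. get_calibration takes no time and is no camera call; for the wrist camera it gives the pose at the moment of the call.
- ticket.finish_job(): hands the job in, once; it reports no verdict.
Trained networks look in the newest picture that a camera, given by its name, has taken for a name from the list of things; names that differ only in an ending like _2 or _b are one class to them, and where a whole thing is asked for, a point or a joint stands for the part that bears it (a point fixed in the world has none). Each returns a list of dicts, best first, with "score" (0 to 1); they miss things now and then, are a little off and sometimes report something else, mostly with a low value. They report only what shows in the picture. A call takes as long as a camera call. They do not tell look-alikes from the thing itself.
- search_frame(camera, label): "bbox" ([left, top, right, bottom] in pixels, round what is visible of it).
- outline_of(camera, label): "pixels" (420x560 bool, what is visible of it) and "bbox" ([left, top, right, bottom] in pixels, round what is visible of it).
The state is a dict: "time_s": time; "joints": joint angles; "dq": joint speeds; "tau": joint torques, N m; "eef_pos": TCP position; "ee_rot": TCP orientation; "force": force on the tool from outside, world axes, zero at the start; "wrist_torque": the same for the moment, N m; "grip_width": opening from 0.0 (shut) to 1.0 (fully open).
Only numpy, scipy, OpenCV 4.12 (cv2) and the standard library are available. Lean on these libraries where they do the work, as an engineer would, in place of code of your own. Each camera call takes 0.05 s, during which the arm holds its last target.

### The job

Load the imaging samples: put each of the four culture vessels into the stage insert made for it - the small dish and the large dish each flat in the round well of its own size, the flask flat in the rectangular well, and the chamber slide pushed down between the spring jaws of the slide holder until it has snapped fully home on its bed. Keep the vessels level, set them down without dropping them, and leave the objective and the oil bottle standing where they are.

Things in the scene. Friction and masses are not known exactly. Their poses are not given: they have to be found in the camera images.
- small_dish: Small round culture dish with its clear lid on, pale polystyrene, 38 mm diameter, 14 mm high, closed and dry, about 15 g. Origin: centre of its underside, z up. Loose on the table.
- large_dish: Larger round culture dish with its clear lid on, pale polystyrene, 58 mm diameter, 15 mm high, about 25 g. Origin: centre of its underside, z up. Loose on the table.
- chamber_slide: Oblong pale plastic chamber slide, 75.5 mm long (its x), 25.5 mm wide (its y), about 25 g: base 8 mm thick over the full length; a 58 mm long lid over small compartments in the middle brings it to 12 mm high, lid sides flush with the base. Origin: centre of its underside, z up. Loose on the table.
- flask: Culture flask lying flat, pale plastic, about 35 g: body 72 mm long (its x), 50 mm wide (its y), 23 mm high; its flat sides run from x -36 to +24 mm, then shoulders, neck and a white screw cap (24 mm diameter, axis 18.5 mm up, its underside 6.5 mm up) to x +62 mm. Origin: centre of the underside of the 72 by 50 mm body, z up. Loose on the table.
- small_insert: Round stage insert, 110 mm diameter, with the smaller round dark-floored well, 56 mm diameter, for the small dish. Fixed aluminium plate. Origin: centre of its underside, below the well's centre; well floor 3 mm, plate top 7 mm above it. Home: flat on the well floor.
- large_insert: Round stage insert, 110 mm diameter, with the larger round dark-floored well, 76 mm diameter, for the large dish. Fixed aluminium plate. Origin: centre of its underside, below the well's centre; well floor 3 mm, plate top 7 mm above it. Home: flat on the well floor.
- flask_insert: Rectangular stage insert, 120 mm (its x) by 96 mm (its y), with a rectangular dark-floored well 94 mm (x) by 72 mm (y) for the flask's body, lengthwise along x; the cap may point to either end and hangs over the plate. Fixed aluminium plate. Origin: centre of its underside, below the well's centre; well floor 3 mm, plate top 7 mm above it. Home: flat on the well floor.
- slide_holder: Fixed aluminium base 124 (its x) by 60 by 6 mm with a raised bed 60 (x) by 24 (y) mm, top 16 mm above the underside. A sprung steel jaw 41 mm high at each x end: 95 mm apart at the flared lips, 73 mm at the noses 26 mm up. Slide along x, either way round, pushed straight down (2 to 10 N) spreads them; they snap over its ends. Long sides free for fingers. Origin: centre of its underside.
- objective: Bystander: steel microscope objective standing on the table, 33 mm diameter, 46 mm high. Origin: centre of its underside. Leave it alone.
- oil_bottle: Bystander: small amber bottle with a black cap, 28 mm diameter, 62 mm high. Origin: centre of its underside. Leave it alone.
Things that resemble listed ones, but are neither listed nor needed, are in the scene too. What is shaped like the chamber_slide but black, brown or orange is not meant.

How it is judged (in metres and radians):
At the end, for the whole second after the job is handed in: Each vessel released, still and level in its own place: underside within 1.7 mm of the well floor or bed; centre within 12 mm (dishes), 16.5 mm (flask, along the well within 0.5 rad), 9 mm (slide, along the holder within 0.2 rad). Objective and bottle within 30 mm of their start (horizontal distance between small_dish and small_insert below 0.012 m and z of small_dish in the frame of small_insert between 0.001 and 0.0047 m and angle between each of small_dish, large_dish, chamber_slide, flask's own z axis and vertical below 0.06 rad and linear speed of each of small_dish, large_dish, chamber_slide, flask below 0.01 m/s and angular speed of each of small_dish, large_dish, chamber_slide, flask below 0.1 rad/s and horizontal distance between large_dish and large_insert below 0.012 m and z of large_dish in the frame of large_insert between 0.001 and 0.0047 m and horizontal distance between chamber_slide and slide_holder below 0.009 m and z of chamber_slide in the frame of slide_holder between 0.014 and 0.0177 m and angle between the x axis of chamber_slide and the x axis of slide_holder, either way round below 0.2 rad and horizontal distance between flask and flask_insert below 0.0165 m and z of flask in the frame of flask_insert between 0.001 and 0.0047 m and angle between the x axis of flask and the x axis of flask_insert, either way round below 0.5 rad and distance of each of objective, oil_bottle from where it was at the start of the episode below 0.03 m); the robot touches nothing.
It fails at once if a vessel is tipped by more than about 35 degrees (angle between any of small_dish, large_dish, chamber_slide, flask's own z axis and vertical above 0.6 rad).
It fails at once if the objective or the oil bottle is knocked over or shifted by more than 30 mm (distance of any of objective, oil_bottle from where it was at the start of the episode above 0.03 m or angle between any of objective, oil_bottle's own z axis and vertical above 0.5 rad).
It fails at once if a vessel is dropped (comes down at more than 0.7 m/s, a fall of about 25 mm) ((linear speed of small_dish above 0.7 m/s and height (world z) of small_dish below 0.03 m) or (linear speed of large_dish above 0.7 m/s and height (world z) of large_dish below 0.03 m) or (linear speed of chamber_slide above 0.7 m/s and height (world z) of chamber_slide below 0.03 m) or (linear speed of flask above 0.7 m/s and height (world z) of flask below 0.03 m)).
It also fails if it takes over 99 s, if anything falls off the work surface, if the arm or the gripper's body presses on something with over 40 N, if the wrist force passes 120 N, or if a joint passes its speed limit or range.

## Working session

There is one attempt and no reset: what is moved stays moved. The work goes in short steps, Python scripts to look and compute and a tool call to move; the robot and the scene stay as the last step left them, time stands still between calls to the robot, and variables do not carry over. Pictures are saved under pics/ and viewed, and the job is handed in when it is done.

Besides the shell and the picture viewer there is one more tool, called as name(argument=value, ...) on one line, values as JSON. servo_tool: Moves the arm, as the interface text tells. Its arguments: {"type":"object","properties":{"motion":{"type":"array"},"squeeze":{"type":"number"}},"required":["motion"]}

```bash
mkdir -p pics; ls; python3 - <<'E'
from rig import ctrl,capture,get_calibration
import cv2
print(ctrl.sense(), ctrl.hold_point_z)
for n in ["top","side","wrist"]:
    p,d=capture(n); cv2.imwrite(f"pics/{n}0.png",p[:,:,::-1]); c=get_calibration(n); print(n,c["camera_matrix"],c["T"])
E
```

```text
pics
{'time_s': 0.0, 'joints': array([ 1.03660496e+00,  3.13435836e-01,  1.49845142e+00, -3.61887077e-05,
        1.33100339e+00, -2.23420987e-01]), 'dq': array([-1.18085850e-03, -1.03895684e-03, -1.78215132e-05, -1.04307208e-03,
        7.28367519e-04, -2.59338830e-04]), 'tau': array([ 6.14934779e-04, -4.12254238e+01, -2.59744138e+01, -6.83744679e-05,
        3.99888901e-03, -3.37290686e-06]), 'eef_pos': array([160.43304728, 499.60723474, 230.73693006]), 'ee_rot': array([-2.23677848e-04,  1.54756370e-01,  9.87952451e-01, -6.09484592e-04]), 'force': array([ 0.39008124, -0.44568213, -0.58966013]), 'wrist_torque': array([-0.05418892,  0.01094334, -0.02389063]), 'grip_width': 1.0025585827313037} 18.700000000000003
top [[411.45586837   0.         276.6334164 ]
 [  0.         411.45586837 201.97959425]
 [  0.           0.           1.        ]] [[ 2.49406071e-02 -9.88542371e-01  1.48868892e-01  3.73718493e+02]
 [-9.99302882e-01 -2.87911130e-02 -2.37659762e-02  1.70019754e+01]
 [ 2.77797756e-02 -1.48172375e-01 -9.88571308e-01  9.38485254e+02]
 [ 0.00000000e+00  0.00000000e+00  0.00000000e+00  1.00000000e+00]]
side [[473.82238095   0.         280.46033799]
 [  0.         473.82238095 205.66674215]
 [  0.           0.           1.        ]] [[ 8.48682929e-01 -4.18467790e-01  3.23453234e-01  1.41040603e+02]
 [-5.28849116e-01 -6.62766760e-01  5.30149822e-01 -5.76404857e+02]
 [-7.47657226e-03 -6.20987061e-01 -7.83785156e-01  8.92850628e+02]
 [ 0.00000000e+00  0.00000000e+00  0.00000000e+00  1.00000000e+00]]
wrist [[327.53526494   0.         276.25645166]
 [  0.         327.53526494 217.47721067]
 [  0.           0.           1.        ]] [[ 3.05798324e-01  9.19601080e-01  2.46619624e-01  9.75251091e+01]
 [ 9.52096137e-01 -2.95204818e-01 -7.97938682e-02  5.20114886e+02]
 [-5.75226205e-04  2.59206422e-01 -9.65821774e-01  3.72606286e+02]
 [ 0.00000000e+00  0.00000000e+00  0.00000000e+00  1.00000000e+00]]
```

View pics/top0.png

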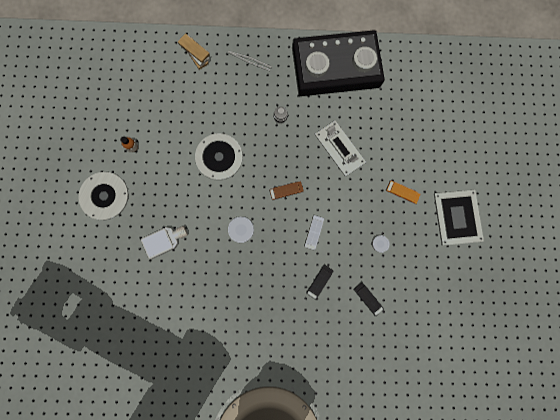

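View pics/side0.png

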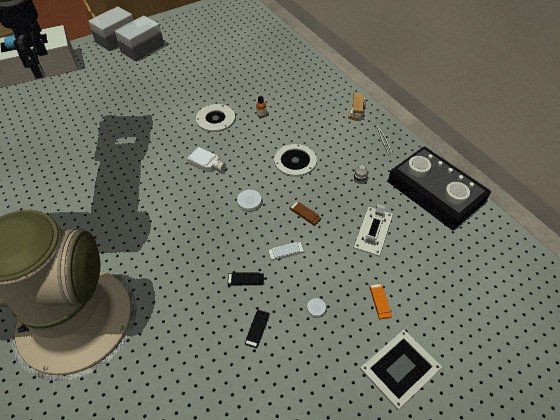

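View pics/wrist0.png

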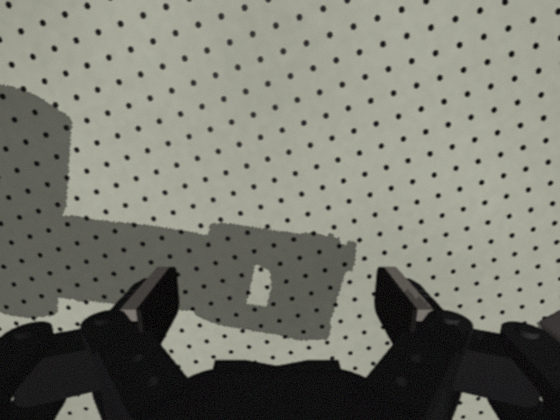

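The top view shows the flask (165,240), large dish (240,230), pale slide (315,232), small dish (381,243), round inserts (103,195) and (218,156), holder (340,148), flask insert (459,217), objective (281,115) and bottle (129,143). The brown, orange and black slides are look-alikes.

```bash
cat > h.py <<'E'
from rig import ctrl,capture,get_calibration,ticket,search_frame,outline_of
import numpy as np,cv2
NAMES=["small_dish","large_dish","chamber_slide","flask","small_insert","large_insert","flask_insert","slide_holder","objective","oil_bottle"]
def cloud(d,c):
    K=c["camera_matrix"];v,u=np.mgrid[:420,:560]
    P=np.stack([(u-K[0,2])/K[0,0]*d,(v-K[1,2])/K[1,1]*d,d],-1)
    return P@c["T"][:3,:3].T+c["T"][:3,3]
def rays(pts,c,z):
    K=c["camera_matrix"];pts=np.asarray(pts,float)
    D=np.c_[(pts[:,0]-K[0,2])/K[0,0],(pts[:,1]-K[1,2])/K[1,1],np.ones(len(pts))]@c["T"][:3,:3].T
    o=c["T"][:3,3];return o+D*((z-o[2])/D[:,2])[:,None]
E
python3 - <<'E'
from h import *
for cam in ["top","side"]:
    p,d=capture(cam);c=get_calibration(cam);W=cloud(d,c)
    print(cam,"table z",np.median(W[250:400:5,300:500:5,2]))
    np.savez(f"{cam}.npz",p=p,d=d)
    for n in NAMES:
        for o in outline_of(cam,n)[:3]:
            if o["score"]<.3: continue
            m=o["pixels"]&(d>0);q=W[m]
            if len(q)<5: continue
            zt=np.percentile(q[:,2],90)
            t=rays(np.argwhere(o["pixels"])[:,::-1],c,zt)
            r=cv2.minAreaRect(t[:,:2].astype(np.float32))
            print(n,round(o["score"],2),np.round(o["bbox"]),"ztop",round(zt,1),"med",np.median(q,0).round(1),"rect",np.round(r[0],1),np.round(r[1],1),round(r[2],1))
E
```

```text
top table z 0.5996238319993381
small_dish 0.78 [373. 236. 390. 252.] ztop 16.4 med [ 425.9 -240.4   14.5] rect [ 426.1 -240. ] [36.3 36.1] 89.4
small_dish 0.57 [141. 224. 190. 257.] ztop 27.1 med [418.3 246.5  23.5] rect [420.7 238.4] [51.3 98.1] 27.4
large_dish 0.68 [228. 217. 254. 240.] ztop 17.5 med [449.5  75.   15.4] rect [449.6  74.7] [54.1 55.1] 46.8
chamber_slide 0.96 [393. 185. 418. 206.] ztop 14.3 med [ 546.9 -295.9   11.8] rect [ 546.5 -294.7] [75.4 27.8] 67.2
chamber_slide 0.84 [308. 265. 331. 298.] ztop 13.9 med [ 337.8 -103.8   11.6] rect [ 338.6 -104.2] [28.9 76.1] 59.2
chamber_slide 0.83 [270. 183. 302. 201.] ztop 14.3 med [542.1 -26.1  11.8] rect [541.8 -26. ] [24. 74.] 16.7
flask 0.59 [141. 225. 190. 257.] ztop 27.1 med [418.8 245.6  23.5] rect [421.  237.7] [50.3 97.6] 26.7
small_insert 0.63 [ 77. 174. 128. 218.] ztop 9.1 med [519.2 390.4   6.6] rect [518.8 388.2] [106.5 107.5] 4.5
large_insert 0.72 [197. 134. 242. 180.] ztop 8.8 med [618.7 132.5   5.6] rect [619.  131.9] [110.3 105.4] 46.6
large_insert 0.61 [303. 214. 323. 250.] ztop 14.2 med [447.3 -91.4  11.7] r
[... 1916 characters left out ...]
.8] rect [ 491.8 -426.2] [123.  95.] 7.5
slide_holder 0.71 [354. 205. 394. 255.] ztop 19.9 med [ 644.5 -153.8    8.8] rect [ 646.  -152.5] [136.8  59.2] 36.5
objective 0.74 [354. 164. 365. 179.] ztop 45.3 med [713.4 -14.8  31.9] rect [705.3 -23.2] [54.6 29.6] 38.2
objective 0.46 [257.  97. 265. 118.] ztop 60.9 med [632.6 327.7  35.4] rect [620.3 303.5] [86.6 26.7] 59.9
oil_bottle 0.62 [258.  98. 264. 119.] ztop 57.4 med [632.2 327.7  33.6] rect [620.3 306.1] [82.7 29.5] 59.2
oil_bottle 0.57 [268. 244. 304. 262.] ztop 15.3 med [447.2 -94.   12.2] rect [446.1 -95.3] [31.9 76.3] 76.9
oil_bottle 0.44 [361. 332. 441. 406.] ztop 9.2 med [ 490.4 -427.     5.8] rect [ 491.6 -425.4] [122.5  95.7] 7.1
```

```bash
cat >> h.py <<'E'
import sys,json
from scipy.spatial.transform import Rotation as R
def pose():
    s=ctrl.sense();q=s["ee_rot"];r=R.from_quat([q[1],q[2],q[3],q[0]]);return s,s["eef_pos"],r
def psi(r):
    y=r.as_matrix()[:,1];return np.degrees(np.arctan2(y[1],y[0]))
def status():
    s,p,r=pose();M=r.as_matrix()
    print("t %.2f pos %s psi %.2f tilt %.2f force %s grip %.3f q6 %.2f"%(s["time_s"],p.round(1),psi(r),np.degrees(np.arccos(-M[2,2])),s["force"].round(1),s["grip_width"],s["joints"][5]))
def plan(x,y,z,ps,hand=1,step=45,start=None):
    """rows to world target, tool pointing down"""
    s,p,r=pose()
    if start is not None: p=np.array(start[:3],float);p0=start[3]
    else: p0=psi(r)
    d=np.array([x,y,z])-p; dps=(ps-p0+180)%360-180
    n=max(1,int(np.ceil(np.linalg.norm(d)/step)),int(np.ceil(abs(dps)/9.5)))
    # level correction on first row
    rows=[]
    for i in range(n):
        a=np.radians(p0+dps*i/n)
        Y=np.array([np.cos(a),np.sin(a),0]);Z=np.array([0,0,-1.]);X=np.cross(Y,Z)
        M=np.c_[X,Y,Z]
        dl=M.T@(d/n)/50
        dr=[0,0,-dps/n/10]
        if start is None and i==0:
            e=(r.inv()*R.from_matrix(M)).as_rotvec()
            if np.degrees(np.linalg.norm(e))<9: dr=[np.degrees(e[0])/10,np.degrees(e[1])/10,dr[2]]
        rows.append({"dr":[round(float(v),2)+0. for v in dr],"delta_pos":[round(float(v),3)+0. for v in dl],"hand":hand})
    print(json.dumps(rows).replace(" ",""))
    return (x,y,z,ps)
E
python3 - <<'E'
from h import *
status(); plan(415,250,170,27.5)
E
```

```text
t 1.25 pos [160.6 499.8 231.3] psi 72.19 tilt 0.00 force [ 0.6 -0.3  0.3] grip 1.000 q6 -0.22
[{"dr":[0.0,0.0,0.5],"delta_pos":[-0.708,-0.356,0.136],"hand":1},{"dr":[0.0,0.0,0.5],"delta_pos":[-0.736,-0.293,0.136],"hand":1},{"dr":[0.0,0.0,0.5],"delta_pos":[-0.759,-0.228,0.136],"hand":1},{"dr":[0.0,0.0,0.5],"delta_pos":[-0.776,-0.162,0.136],"hand":1},{"dr":[0.0,0.0,0.5],"delta_pos":[-0.787,-0.094,0.136],"hand":1},{"dr":[0.0,0.0,0.5],"delta_pos":[-0.792,-0.025,0.136],"hand":1},{"dr":[0.0,0.0,0.5],"delta_pos":[-0.791,0.043,0.136],"hand":1},{"dr":[0.0,0.0,0.5],"delta_pos":[-0.785,0.112,0.136],"hand":1},{"dr":[0.0,0.0,0.5],"delta_pos":[-0.772,0.179,0.136],"hand":1}]
```

servo_tool(motion=[{"dr": [0, 0, 0.5], "delta_pos": [-0.71, -0.36, 0.136], "hand": 1}, {"dr": [0, 0, 0.5], "delta_pos": [-0.74, -0.29, 0.136], "hand": 1}, {"dr": [0, 0, 0.5], "delta_pos": [-0.76, -0.23, 0.136], "hand": 1}, {"dr": [0, 0, 0.5], "delta_pos": [-0.78, -0.16, 0.136], "hand": 1}, {"dr": [0, 0, 0.5], "delta_pos": [-0.79, -0.09, 0.136], "hand": 1}, {"dr": [0, 0, 0.5], "delta_pos": [-0.79, -0.02, 0.136], "hand": 1}, {"dr": [0, 0, 0.5], "delta_pos": [-0.79, 0.04, 0.136], "hand": 1}, {"dr": [0, 0, 0.5], "delta_pos": [-0.78, 0.11, 0.136], "hand": 1}, {"dr": [0, 0, 0.5], "delta_pos": [-0.77, 0.18, 0.136], "hand": 1}])

```text
time_s: 2.38
eef_pos: [419.1, 241.0, 169.2]
ee_rot: [0.001, 0.53, 0.848, 0.002]
force: [0.4, 1.2, -0.2]
grip_width: 0.997
```

```bash
cat > look.py <<'E'
from h import *
n,name=sys.argv[1],(sys.argv[2] if len(sys.argv)>2 else None)
status()
c=get_calibration("wrist");p,d=capture("wrist");W=cloud(d,c)
cv2.imwrite(f"pics/{n}.png",p[:,:,::-1]);np.savez(f"{n}.npz",p=p,d=d,T=c["T"],K=c["camera_matrix"])
if name:
    for o in outline_of("wrist",name)[:2]:
        m=o["pixels"]&(d>0);q=W[m]
        if len(q)<20: continue
        zt=np.percentile(q[:,2],95)
        t=rays(np.argwhere(o["pixels"])[:,::-1],c,float(sys.argv[3]))
        r=cv2.minAreaRect(t[:,:2].astype(np.float32))
        print(round(o["score"],2),np.round(o["bbox"]),"zt",round(zt,1),"rect@z",np.round(r[0],1),np.round(r[1],1),round(r[2],1))
E
python3 look.py flask1 flask 20; python3 -c "
from h import *
status()"
```

```text
t 2.38 pos [419.1 241.  169.2] psi 25.99 tilt 0.22 force [ 0.4  1.2 -0.2] grip 0.997 q6 -0.18
0.83 [246. 150. 308. 258.] zt 27.6 rect@z [421.9 240.5] [ 51.  102.3] 27.9
t 2.48 pos [420.  239.8 168.7] psi 25.86 tilt 0.16 force [-0.4  0.4 -0.3] grip 1.002 q6 -0.18
```

View pics/flask1.png

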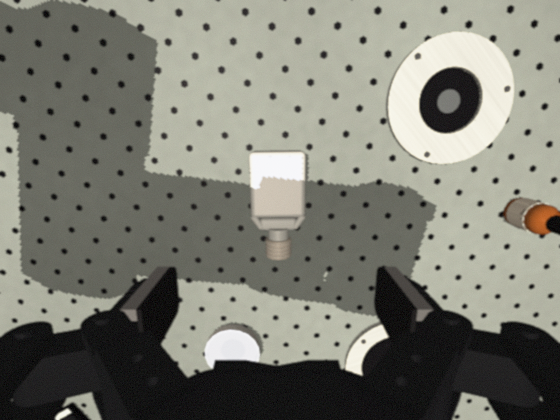

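The flask lies at (277,205), nearly square with the jaws; body rows 150–216, cap at (277,247). I'll fit the body from depth.

```bash
python3 - <<'E'
from h import *
f=np.load("flask1.npz");c={"T":f["T"],"camera_matrix":f["K"]};W=cloud(f["d"],c)
v,u=np.mgrid[:420,:560];roi=(u>235)&(u<320)&(v>140)&(v<265)
tz=np.median(W[100:140,200:350,2]);print("table",tz)
m=roi&(W[...,2]>tz+14); q=W[m]
print("ztop pct",np.percentile(q[:,2],[5,50,95]))
a=np.radians(-62.5+0)
for a in np.radians([-66,-65,-64,-63,-62,-61,-60]):
    X=np.array([np.cos(a),np.sin(a)]);Y=np.array([-X[1],X[0]])
    px=q[:,:2]@X;py=q[:,:2]@Y
    print(np.degrees(a).round(),np.percentile(px,[.3,99.7]),np.percentile(py,[.3,99.7]),np.ptp(py))
    b=(px>px.min()+5)&(px<px.min()+55)
E
python3 - <<'E'
from h import *
f=np.load("flask1.npz");c={"T":f["T"],"camera_matrix":f["K"]};W=cloud(f["d"],c)
v,u=np.mgrid[:420,:560];roi=(u>235)&(u<320)&(v>140)&(v<265)
q=W[roi&(W[...,2]>20)]
a=np.radians(-62);X=np.array([np.cos(a),np.sin(a)])
px=q[:,:2]@X;x0=px.min()
for lo in (0,30): 
  b=(px>x0+lo+3)&(px<x0+lo+55-lo*.3);r=cv2.minAreaRect(q[b,:2].astype(np.float32));print(r)
g=np.round(W[150:262:8,277]);print(g.tolist())
E
```

```text
table -0.8657488009723124
ztop pct [19.43062072 22.26412892 28.21848944]
-66.0 [-115.51658474   -0.62430241] [456.6975931  506.87680163] 52.38039858345974
-65.0 [-107.16268651    7.70053757] [457.96239623 507.72193643] 51.50000683501543
-64.0 [-98.77614548  16.04435636] [458.91617987 508.55935031] 50.64809487683857
-63.0 [-90.35951629  24.52876578] [459.67661631 509.24042143] 50.13135414325558
-62.0 [-81.91536271  32.99346206] [460.34355788 509.99354935] 50.73450885689891
-61.0 [-73.44625692  41.39859698] [460.65537032 510.68746739] 51.67490897111662
-60.0 [-64.95477869  49.85910416] [460.69542583 511.34694343] 52.59956840747566
((407.3835754394531, 267.7896423339844), (48.88499450683594, 37.17017364501953), 27.264408111572266)
((415.44720458984375, 251.92234802246094), (49.459197998046875, 42.90694808959961), 27.968368530273438)
[[399.0, 284.0, -1.0], [401.0, 279.0, 23.0], [404.0, 273.0, 22.0], [407.0, 267.0, 22.0], [410.0, 261.0, 23.0], [414.0, 254.0, 22.0], [417.0, 248.0, 22.0], [420.0, 241.0, 22.0], [423.0, 234.0, 23.0], [427.0, 227.0, 22.0], [429.0, 222.0, 27.0], [433.0, 215.0, 27.0], [436.0, 209.0, 30.0], [439.0, 202.0, 29.0]]
```

```bash
python3 - <<'E'
from h import *
status(); a=plan(417,249.5,60,27.3); plan(417,249.5,7,27.3,start=a)
E
```

```text
t 2.48 pos [420.  239.8 168.7] psi 25.86 tilt 0.16 force [-0.4  0.4 -0.3] grip 1.002 q6 -0.18
[{"dr":[0.02,0.0,-0.05],"delta_pos":[0.067,0.01,0.725],"hand":1},{"dr":[0.0,0.0,-0.05],"delta_pos":[0.067,0.011,0.725],"hand":1},{"dr":[0.0,0.0,-0.05],"delta_pos":[0.067,0.011,0.725],"hand":1}]
[{"dr":[0.0,0.0,0.0],"delta_pos":[0.0,0.0,0.53],"hand":1},{"dr":[0.0,0.0,0.0],"delta_pos":[0.0,0.0,0.53],"hand":1}]
```

servo_tool(motion=[{"dr": [0.02, 0, -0.05], "delta_pos": [0.067, 0.01, 0.725], "hand": 1}, {"dr": [0, 0, -0.05], "delta_pos": [0.067, 0.01, 0.725], "hand": 1}, {"dr": [0, 0, -0.05], "delta_pos": [0.067, 0.01, 0.725], "hand": 1}, {"dr": [0, 0, 0], "delta_pos": [0, 0, 0.5], "hand": 1}, {"dr": [0, 0, 0], "delta_pos": [0, 0, 0.4], "hand": 1}])

```text
time_s: 3.1
eef_pos: [417.1, 252.1, 12.8]
ee_rot: [0.001, 0.518, 0.855, 0.002]
force: [0.3, -0.3, -0.5]
grip_width: 1.0
```

```bash
python3 - <<'E'
from h import *
status(); a=plan(417,249.5,7,27.3)
E
```

```text
t 3.10 pos [417.1 252.1  12.8] psi 27.63 tilt 0.26 force [ 0.3 -0.3 -0.5] grip 1.000 q6 -0.18
[{"dr":[0.03,0.0,0.03],"delta_pos":[-0.046,-0.027,0.116],"hand":1}]
```

servo_tool(motion=[{"dr": [0.02, 0, 0.03], "delta_pos": [-0.04, -0.02, 0.1], "hand": 1}, {"dr": [0, 0, 0], "delta_pos": [0, 0, 0], "hand": 0}, {"dr": [0, 0, 0], "delta_pos": [0, 0, 0], "hand": 0}, {"dr": [0, 0, 0], "delta_pos": [0, 0, 0], "hand": 0}, {"dr": [0, 0, 0], "delta_pos": [0, 0, 0], "hand": 0}], squeeze=30)

```text
time_s: 3.72
eef_pos: [417.3, 250.9, 9.4]
ee_rot: [0.001, 0.519, 0.855, 0.001]
force: [0.2, 0.0, -0.0]
grip_width: 0.574
```

```bash
python3 look.py flask2
```

```text
t 3.73 pos [417.3 250.9   9.4] psi 27.43 tilt 0.17 force [ 0.2  0.  -0. ] grip 0.574 q6 -0.18
```

View pics/flask2.png

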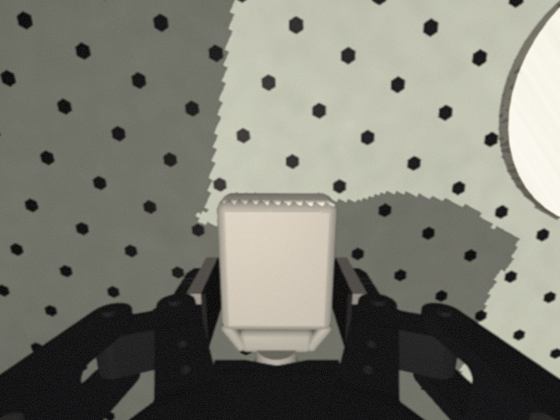

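```bash
python3 - <<'E'
from h import *
status(); 
a=plan(417,250.5,110,27.3,0); 
a=plan(491,-425,110,97.3,0,start=a,step=50)
E
```

```text
t 3.77 pos [417.4 250.9   9.3] psi 27.42 tilt 0.17 force [ 0.2  0.1 -0.5] grip 0.574 q6 -0.18
[{"dr":[0.02,0.0,0.0],"delta_pos":[-0.002,-0.003,-0.671],"hand":0},{"dr":[0.0,0.0,0.0],"delta_pos":[-0.002,-0.003,-0.671],"hand":0},{"dr":[0.0,0.0,0.0],"delta_pos":[-0.002,-0.003,-0.671],"hand":0}]
[{"dr":[0.0,0.0,-0.5],"delta_pos":[-0.906,-0.349,0.0],"hand":0},{"dr":[0.0,0.0,-0.5],"delta_pos":[-0.872,-0.426,0.0],"hand":0},{"dr":[0.0,0.0,-0.5],"delta_pos":[-0.832,-0.501,0.0],"hand":0},{"dr":[0.0,0.0,-0.5],"delta_pos":[-0.785,-0.571,0.0],"hand":0},{"dr":[0.0,0.0,-0.5],"delta_pos":[-0.732,-0.638,0.0],"hand":0},{"dr":[0.0,0.0,-0.5],"delta_pos":[-0.674,-0.699,0.0],"hand":0},{"dr":[0.0,0.0,-0.5],"delta_pos":[-0.61,-0.755,0.0],"hand":0},{"dr":[0.0,0.0,-0.5],"delta_pos":[-0.542,-0.805,0.0],"hand":0},{"dr":[0.0,0.0,-0.5],"delta_pos":[-0.47,-0.849,0.0],"hand":0},{"dr":[0.0,0.0,-0.5],"delta_pos":[-0.394,-0.887,0.0],"hand":0},{"dr":[0.0,0.0,-0.5],"delta_pos":[-0.315,-0.918,0.0],"hand":0},{"dr":[0.0,0.0,-0.5],"delta_pos":[-0.234,-0.942,0.0],"hand":0},{"dr":[0.0,0.0,-0.5],"delta_pos":[-0.151,-0.959,0.0],"hand":0},{"dr":[0.0,0.0,-0.5],"delta_pos":[-0.067,-0.968,0.0],"hand":0}]
```

Flask body sits squarely between the pads (pads at x≈210 and 345). Lift and carry.

servo_tool(motion=[{"dr": [0.02, 0, 0], "delta_pos": [0, 0, -0.4], "hand": 0}, {"dr": [0, 0, 0], "delta_pos": [0, 0, -0.8], "hand": 0}, {"dr": [0, 0, 0], "delta_pos": [0, 0, -0.8], "hand": 0}, {"dr": [0, 0, -0.5], "delta_pos": [-0.906, -0.349, 0], "hand": 0}, {"dr": [0, 0, -0.5], "delta_pos": [-0.872, -0.426, 0], "hand": 0}, {"dr": [0, 0, -0.5], "delta_pos": [-0.832, -0.5, 0], "hand": 0}, {"dr": [0, 0, -0.5], "delta_pos": [-0.785, -0.57, 0], "hand": 0}, {"dr": [0, 0, -0.5], "delta_pos": [-0.73, -0.64, 0], "hand": 0}, {"dr": [0, 0, -0.5], "delta_pos": [-0.67, -0.7, 0], "hand": 0}, {"dr": [0, 0, -0.5], "delta_pos": [-0.61, -0.755, 0], "hand": 0}, {"dr": [0, 0, -0.5], "delta_pos": [-0.54, -0.805, 0], "hand": 0}, {"dr": [0, 0, -0.5], "delta_pos": [-0.47, -0.85, 0], "hand": 0}, {"dr": [0, 0, -0.5], "delta_pos": [-0.39, -0.89, 0], "hand": 0}, {"dr": [0, 0, -0.5], "delta_pos": [-0.315, -0.92, 0], "hand": 0}, {"dr": [0, 0, -0.5], "delta_pos": [-0.23, -0.94, 0], "hand": 0}, {"dr": [0, 0, -0.5], "delta_pos": [-0.15, -0.9, 0], "hand": 0}, {"dr": [0, 0, -0.5], "delta_pos": [-0.067, -0.7, 0], "hand": 0}, {"dr": [0, 0, 0], "delta_pos": [0, 0, 0], "hand": 0}])

```text
time_s: 6.02
eef_pos: [505.1, -428.2, 114.6]
ee_rot: [0.002, -0.086, 0.996, -0.001]
force: [0.6, -0.5, -0.7]
grip_width: 0.576
```

```bash
python3 look.py flask3 flask_insert 7; python3 - <<'E'
from h import *
plan(491,-425,60,97.3,0)
E
```

```text
t 6.03 pos [ 505.1 -428.2  114.6] psi 99.83 tilt 0.23 force [ 0.6 -0.5 -0.7] grip 0.576 q6 -2.62
0.8 [220. 117. 351. 257.] zt 7.0 rect@z [ 483.6 -426.5] [105.   96.9] 6.9
[{"dr":[0.0,0.02,0.13],"delta_pos":[0.141,0.033,0.549],"hand":0},{"dr":[0.0,0.0,0.13],"delta_pos":[0.141,0.03,0.549],"hand":0}]
```

View pics/flask3.png

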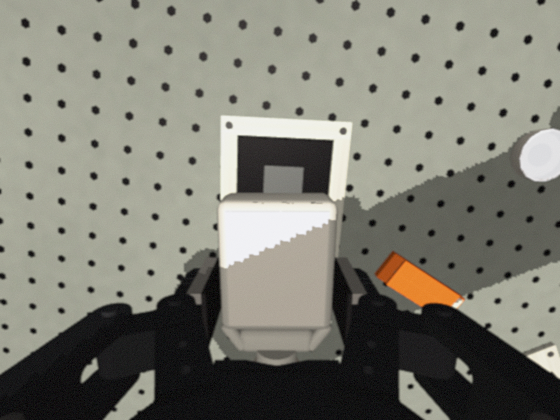

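servo_tool(motion=[{"dr": [0, 0.02, 0.13], "delta_pos": [0.14, 0.03, 0.5], "hand": 0}, {"dr": [0, 0, 0.13], "delta_pos": [0.14, 0.03, 0.5], "hand": 0}, {"dr": [0, 0, 0], "delta_pos": [0, 0, 0.4], "hand": 0}, {"dr": [0, 0, 0], "delta_pos": [0, 0, 0], "hand": 0}])

```text
time_s: 6.62
eef_pos: [491.6, -420.4, 44.5]
ee_rot: [0.0, -0.063, 0.998, 0.0]
force: [0.1, 0.2, 0.0]
grip_width: 0.576
```

```bash
python3 - <<'E'
from h import *
status();plan(491,-425.7,13.5,97.3,0)
E
```

```text
t 6.62 pos [ 491.6 -420.4   44.5] psi 97.27 tilt 0.01 force [0.1 0.2 0. ] grip 0.576 q6 -2.59
[{"dr":[0.0,0.0,0.0],"delta_pos":[0.026,-0.103,0.621],"hand":0}]
```

servo_tool(motion=[{"dr": [0, 0, 0], "delta_pos": [0.02, -0.1, 0.2], "hand": 0}, {"dr": [0, 0, 0], "delta_pos": [0, 0, 0.2], "hand": 0}, {"dr": [0, 0, 0], "delta_pos": [0, 0, 0.16], "hand": 0}, {"dr": [0, 0, 0], "delta_pos": [0, 0, 0.04], "hand": 0}, {"dr": [0, 0, 0], "delta_pos": [0, 0, 0], "hand": 0}])

```text
time_s: 7.25
eef_pos: [492.3, -425.7, 15.0]
ee_rot: [0.001, -0.064, 0.998, -0.001]
force: [-1.5, 0.7, 0.2]
grip_width: 0.576
```

```bash
python3 - <<'E'
from h import *
status();plan(491,-425.7,12.5,97.3,0)
E
```

```text
t 7.25 pos [ 492.3 -425.7   15. ] psi 97.30 tilt 0.17 force [-1.5  0.7  0.2] grip 0.576 q6 -2.59
[{"dr":[-0.01,0.01,0.0],"delta_pos":[0.025,0.003,0.05],"hand":0}]
```

servo_tool(motion=[{"dr": [0, 0, 0], "delta_pos": [0, 0, 0.04], "hand": 0}, {"dr": [0, 0, 0], "delta_pos": [0, 0, 0.01], "hand": 0}])

```text
time_s: 7.5
eef_pos: [492.5, -425.9, 12.9]
ee_rot: [0.001, -0.064, 0.998, -0.001]
force: [-0.2, -0.3, -1.0]
grip_width: 0.577
```

servo_tool(motion=[{"dr": [0, 0, 0], "delta_pos": [0, 0, 0.01], "hand": 0.75}, {"dr": [0, 0, 0], "delta_pos": [0, 0, 0], "hand": 1}, {"dr": [0, 0, 0], "delta_pos": [0, 0, 0], "hand": 1}, {"dr": [0, 0, 0], "delta_pos": [0, 0, -0.3], "hand": 1}, {"dr": [0, 0, 0], "delta_pos": [0, 0, -0.8], "hand": 1}, {"dr": [0, 0, 0], "delta_pos": [0, 0, -0.8], "hand": 1}, {"dr": [0, 0, 0], "delta_pos": [0, 0, -0.8], "hand": 1}])

```text
time_s: 8.38
eef_pos: [491.5, -424.8, 152.1]
ee_rot: [0.0, -0.064, 0.998, -0.0]
force: [-0.4, 0.1, 0.9]
grip_width: 0.999
```

```bash
python3 look.py flask4; python3 - <<'E'
from h import *
a=plan(426,-240,150,20,1)
E
```

```text
t 8.38 pos [ 491.5 -424.8  152.1] psi 97.29 tilt 0.05 force [-0.4  0.1  0.9] grip 0.999 q6 -2.59
[{"dr":[-0.05,0.03,0.86],"delta_pos":[0.095,0.43,0.019],"hand":1},{"dr":[0.0,0.0,0.86],"delta_pos":[0.158,0.411,0.019],"hand":1},{"dr":[0.0,0.0,0.86],"delta_pos":[0.218,0.383,0.019],"hand":1},{"dr":[0.0,0.0,0.86],"delta_pos":[0.272,0.346,0.019],"hand":1},{"dr":[0.0,0.0,0.86],"delta_pos":[0.321,0.301,0.019],"hand":1},{"dr":[0.0,0.0,0.86],"delta_pos":[0.362,0.25,0.019],"hand":1},{"dr":[0.0,0.0,0.86],"delta_pos":[0.396,0.193,0.019],"hand":1},{"dr":[0.0,0.0,0.86],"delta_pos":[0.42,0.132,0.019],"hand":1},{"dr":[0.0,0.0,0.86],"delta_pos":[0.435,0.068,0.019],"hand":1}]
```

View pics/flask4.png

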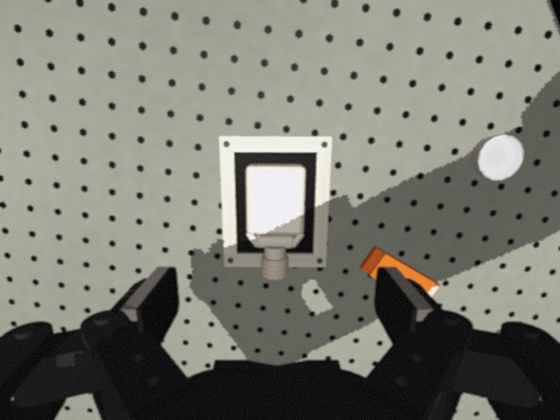

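Flask sits in the dark well (275,205) with cap toward the bottom over the plate. Next: the small dish.

```bash
python3 - <<'E'
from h import *
a=plan(424,-240,110,97.3,1)
E
```

```text
[{"dr":[-0.05,0.03,0.0],"delta_pos":[0.179,0.775,0.194],"hand":1},{"dr":[0.0,0.0,0.0],"delta_pos":[0.179,0.775,0.194],"hand":1},{"dr":[0.0,0.0,0.0],"delta_pos":[0.179,0.775,0.194],"hand":1},{"dr":[0.0,0.0,0.0],"delta_pos":[0.179,0.775,0.194],"hand":1},{"dr":[0.0,0.0,0.0],"delta_pos":[0.179,0.775,0.194],"hand":1}]
```

servo_tool(motion=[{"dr": [0, 0, 0], "delta_pos": [0.18, 0.775, 0.19], "hand": 1}, {"dr": [0, 0, 0], "delta_pos": [0.18, 0.775, 0.19], "hand": 1}, {"dr": [0, 0, 0], "delta_pos": [0.18, 0.775, 0.19], "hand": 1}, {"dr": [0, 0, 0], "delta_pos": [0.18, 0.775, 0.19], "hand": 1}, {"dr": [0, 0, 0], "delta_pos": [0.18, 0.6, 0.19], "hand": 1}, {"dr": [0, 0, 0], "delta_pos": [0, 0, 0], "hand": 1}])

```text
time_s: 9.18
eef_pos: [424.3, -245.6, 114.3]
ee_rot: [0.007, -0.063, 0.998, -0.009]
force: [-0.1, -0.4, -0.2]
grip_width: 0.999
```

```bash
python3 look.py sd1 small_dish 14; python3 - <<'E'
from h import *
status(); a=plan(426,-240,40,97.3,1)
E
```

```text
t 9.18 pos [ 424.3 -245.6  114.3] psi 97.27 tilt 1.36 force [-0.1 -0.4 -0.2] grip 0.999 q6 -2.46
0.72 [259. 193. 307. 242.] zt 14.1 rect@z [ 423.3 -242.1] [38.1 36.8] 7.7
t 9.28 pos [ 425.4 -247.7  114.9] psi 97.20 tilt 1.51 force [ 1.2 -0.6  0.3] grip 1.000 q6 -2.46
[{"dr":[-0.12,0.09,-0.01],"delta_pos":[-0.016,0.076,0.749],"hand":1},{"dr":[0.0,0.0,-0.01],"delta_pos":[-0.016,0.076,0.749],"hand":1}]
```

View pics/sd1.png

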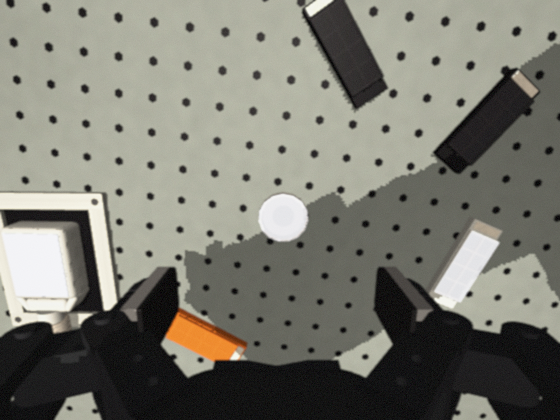

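servo_tool(motion=[{"dr": [-0.12, 0.09, 0], "delta_pos": [0.01, 0.065, 0.75], "hand": 1}, {"dr": [0, 0, 0], "delta_pos": [0.01, 0.065, 0.75], "hand": 1}, {"dr": [0, 0, 0], "delta_pos": [0, 0, 0.4], "hand": 1}, {"dr": [0, 0, 0], "delta_pos": [0, 0, 0.1], "hand": 1}])

```text
time_s: 9.78
eef_pos: [427.8, -248.3, 15.0]
ee_rot: [0.003, -0.061, 0.998, -0.004]
force: [0.2, 0.2, -0.3]
grip_width: 1.003
```

```bash
python3 - <<'E'
from h import *
status(); a=plan(424.5,-241,5.5,97.3,1)
E
```

```text
t 9.78 pos [ 427.8 -248.3   15. ] psi 97.05 tilt 0.53 force [ 0.2  0.2 -0.3] grip 1.003 q6 -2.45
[{"dr":[-0.05,0.03,-0.03],"delta_pos":[0.048,0.152,0.19],"hand":1}]
```

servo_tool(motion=[{"dr": [-0.05, 0.03, 0], "delta_pos": [0.05, 0.15, 0.12], "hand": 1}, {"dr": [0, 0, 0], "delta_pos": [0, 0, 0.05], "hand": 1}])

```text
time_s: 10.02
eef_pos: [425.1, -242.0, 7.2]
ee_rot: [0.0, -0.061, 0.998, -0.0]
force: [0.3, -0.4, 0.4]
grip_width: 0.999
```

```bash
python3 - <<'E'
from h import *
status(); a=plan(424.5,-241,5.5,97.3,1)
E
```

```text
t 10.03 pos [ 425.1 -242.     7.2] psi 97.01 tilt 0.05 force [ 0.3 -0.4  0.4] grip 0.999 q6 -2.45
[{"dr":[0.0,0.0,-0.03],"delta_pos":[0.009,0.022,0.034],"hand":1}]
```

servo_tool(motion=[{"dr": [0, 0, 0], "delta_pos": [0.01, 0.02, 0.035], "hand": 1}, {"dr": [0, 0, 0], "delta_pos": [0, 0, 0], "hand": 0}, {"dr": [0, 0, 0], "delta_pos": [0, 0, 0], "hand": 0}, {"dr": [0, 0, 0], "delta_pos": [0, 0, 0], "hand": 0}, {"dr": [0, 0, 0], "delta_pos": [0, 0, 0], "hand": 0}, {"dr": [0, 0, 0], "delta_pos": [0, 0, 0], "hand": 0}])

```text
time_s: 10.78
eef_pos: [425.3, -241.7, 6.9]
ee_rot: [0.001, -0.061, 0.998, -0.001]
force: [-0.2, 0.2, 0.4]
grip_width: 0.419
```

```bash
python3 look.py sd2; python3 - <<'E'
from h import *
a=plan(424.5,-241,110,97.3,0)
a=plan(519,388,110,97.3,0,start=a,step=50)
E
```

```text
t 10.78 pos [ 425.3 -241.7    6.9] psi 97.02 tilt 0.22 force [-0.2  0.2  0.4] grip 0.419 q6 -2.45
[{"dr":[-0.02,0.02,-0.01],"delta_pos":[0.004,0.005,-0.687],"hand":0},{"dr":[0.0,0.0,-0.01],"delta_pos":[0.004,0.005,-0.687],"hand":0},{"dr":[0.0,0.0,-0.01],"delta_pos":[0.004,0.005,-0.687],"hand":0}]
[{"dr":[0.0,0.0,0.0],"delta_pos":[-0.267,0.941,0.0],"hand":0},{"dr":[0.0,0.0,0.0],"delta_pos":[-0.267,0.941,0.0],"hand":0},{"dr":[0.0,0.0,0.0],"delta_pos":[-0.267,0.941,0.0],"hand":0},{"dr":[0.0,0.0,0.0],"delta_pos":[-0.267,0.941,0.0],"hand":0},{"dr":[0.0,0.0,0.0],"delta_pos":[-0.267,0.941,0.0],"hand":0},{"dr":[0.0,0.0,0.0],"delta_pos":[-0.267,0.941,0.0],"hand":0},{"dr":[0.0,0.0,0.0],"delta_pos":[-0.267,0.941,0.0],"hand":0},{"dr":[0.0,0.0,0.0],"delta_pos":[-0.267,0.941,0.0],"hand":0},{"dr":[0.0,0.0,0.0],"delta_pos":[-0.267,0.941,0.0],"hand":0},{"dr":[0.0,0.0,0.0],"delta_pos":[-0.267,0.941,0.0],"hand":0},{"dr":[0.0,0.0,0.0],"delta_pos":[-0.267,0.941,0.0],"hand":0},{"dr":[0.0,0.0,0.0],"delta_pos":[-0.267,0.941,0.0],"hand":0},{"dr":[0.0,0.0,0.0],"delta_pos":[-0.267,0.941,0.0],"hand":0}]
```

View pics/sd2.png

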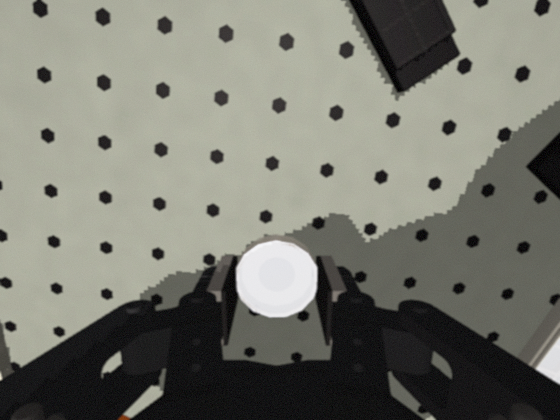

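servo_tool(motion=[{"dr": [0, 0, 0], "delta_pos": [0, 0, -0.3], "hand": 0}, {"dr": [0, 0, 0], "delta_pos": [0, 0, -0.7], "hand": 0}, {"dr": [0, 0, 0], "delta_pos": [0, 0, -0.7], "hand": 0}, {"dr": [0, 0, 0], "delta_pos": [0, 0, -0.4], "hand": 0}])

```text
time_s: 11.32
eef_pos: [424.5, -241.1, 116.8]
ee_rot: [0.001, -0.061, 0.998, -0.001]
force: [-0.3, 0.2, -0.4]
grip_width: 0.418
```

```bash
python3 look.py sd3 small_dish 110; python3 - <<'E'
from h import *
f=np.load("sd3.npz");c={"T":f["T"],"camera_matrix":f["K"]};W=cloud(f["d"],c)
m=outline_of("wrist","small_dish")[0]["pixels"]
k=cv2.erode(m.astype(np.uint8),np.ones((15,15)))>0
q=W[k];A=np.c_[q[:,:2]-q[:,:2].mean(0),np.ones(len(q))];print(len(q),np.linalg.lstsq(A,q[:,2],rcond=None)[0], q.mean(0))
E
```

```text
t 11.32 pos [ 424.5 -241.1  116.8] psi 97.02 tilt 0.14 force [-0.3  0.2 -0.4] grip 0.418 q6 -2.45
0.79 [239. 236. 317. 318.] zt 123.9 rect@z [ 428.6 -239.9] [44.5 39.3] 5.2
3290 [-2.56414133e-01 -3.55280464e-02  1.23327899e+02] [ 421.9667651  -241.02273264  123.32789884]
```

View pics/sd3.png

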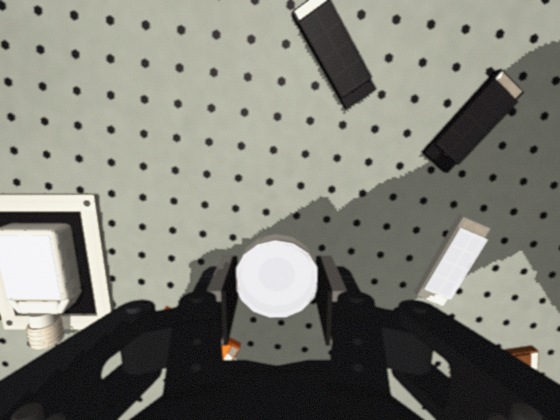

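```bash
python3 - <<'E'
from h import *
for n in ("sd2","sd3"):
    f=np.load(n+".npz");c={"T":f["T"],"camera_matrix":f["K"]};W=cloud(f["d"],c)
    for r in (248,258,268,278,288,298,308): print(n,r,W[r,277].round(1))
E
```

```text
sd2 248 [ 409.6 -242.9   12.6]
sd2 258 [ 414.4 -242.3   12.4]
sd2 268 [ 418.6 -241.8   13.6]
sd2 278 [ 423.1 -241.2   14.3]
sd2 288 [ 428.5 -240.6   13.3]
sd2 298 [ 433.4 -240.    13.5]
sd2 308 [ 438.5 -239.3   13.4]
sd3 248 [ 409.2 -242.3  121.7]
sd3 258 [ 413.5 -241.7  122.6]
sd3 268 [ 417.8 -241.2  123.7]
sd3 278 [ 422.7 -240.6  123.5]
sd3 288 [ 427.8 -240.   123.1]
sd3 298 [ 432.8 -239.4  123.1]
sd3 308 [ 437.6 -238.8  123.6]
```

Dish is level in the grip (top z 122–124 across). Carry.

servo_tool(motion=[{"dr": [0, 0, 0], "delta_pos": [-0.2, 0.6, 0], "hand": 0}, {"dr": [0, 0, 0], "delta_pos": [-0.27, 0.94, 0], "hand": 0}, {"dr": [0, 0, 0], "delta_pos": [-0.27, 0.94, 0], "hand": 0}, {"dr": [0, 0, 0], "delta_pos": [-0.27, 0.94, 0], "hand": 0}, {"dr": [0, 0, 0], "delta_pos": [-0.27, 0.94, 0], "hand": 0}, {"dr": [0, 0, 0], "delta_pos": [-0.27, 0.94, 0], "hand": 0}, {"dr": [0, 0, 0], "delta_pos": [-0.27, 0.94, 0], "hand": 0}, {"dr": [0, 0, 0], "delta_pos": [-0.27, 0.94, 0], "hand": 0}, {"dr": [0, 0, 0], "delta_pos": [-0.27, 0.94, 0], "hand": 0}, {"dr": [0, 0, 0], "delta_pos": [-0.27, 0.94, 0], "hand": 0}, {"dr": [0, 0, 0], "delta_pos": [-0.27, 0.94, 0], "hand": 0}, {"dr": [0, 0, 0], "delta_pos": [-0.27, 0.94, 0], "hand": 0}, {"dr": [0, 0, 0], "delta_pos": [-0.2, 0.6, 0], "hand": 0}, {"dr": [0, 0, 0], "delta_pos": [-0.1, 0.3, 0], "hand": 0}, {"dr": [0, 0, 0], "delta_pos": [0, 0, 0], "hand": 0}])

```text
time_s: 13.35
eef_pos: [520.7, 386.9, 100.1]
ee_rot: [-0.01, -0.06, 0.998, -0.001]
force: [-1.0, 0.2, 0.1]
grip_width: 0.421
```

```bash
python3 look.py sd4 small_insert 7; python3 - <<'E'
from h import *
status();a=plan(519,388,60,97.3,0)
E
```

```text
t 13.35 pos [520.7 386.9 100.1] psi 96.87 tilt 1.19 force [-1.   0.2  0.1] grip 0.421 q6 -1.24
0.79 [207. 144. 354. 261.] zt 7.2 rect@z [505.6 389.4] [ 86.3 109.8] 4.4
t 13.45 pos [520.9 385.8 100.6] psi 96.79 tilt 1.18 force [ 0.5 -0.5  0.5] grip 0.422 q6 -1.24
[{"dr":[0.0,-0.12,-0.05],"delta_pos":[0.032,0.048,0.811],"hand":0}]
```

View pics/sd4.png

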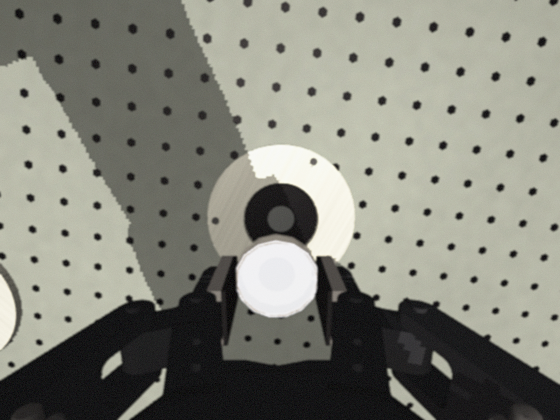

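servo_tool(motion=[{"dr": [0, -0.12, -0.05], "delta_pos": [0.02, 0.06, 0.3], "hand": 0}, {"dr": [0, 0, 0], "delta_pos": [0, 0, 0.6], "hand": 0}, {"dr": [0, 0, 0], "delta_pos": [0, 0, 0.4], "hand": 0}, {"dr": [0, 0, 0], "delta_pos": [0, 0, 0], "hand": 0}])

```text
time_s: 13.95
eef_pos: [519.6, 384.6, 34.2]
ee_rot: [0.0, -0.062, 0.998, -0.001]
force: [-0.6, 0.0, -0.4]
grip_width: 0.422
```

```bash
python3 - <<'E'
from h import *
status();a=plan(519.5,388.7,11,97.3,0)
E
```

```text
t 13.95 pos [519.6 384.6  34.2] psi 97.08 tilt 0.09 force [-0.6  0.  -0.4] grip 0.422 q6 -1.24
[{"dr":[-0.01,0.0,-0.02],"delta_pos":[-0.009,0.082,0.464],"hand":0}]
```

servo_tool(motion=[{"dr": [0, 0, 0], "delta_pos": [0, 0.08, 0.15], "hand": 0}, {"dr": [0, 0, 0], "delta_pos": [0, 0, 0.15], "hand": 0}, {"dr": [0, 0, 0], "delta_pos": [0, 0, 0.12], "hand": 0}, {"dr": [0, 0, 0], "delta_pos": [0, 0, 0.05], "hand": 0}, {"dr": [0, 0, 0], "delta_pos": [0, 0, 0.01], "hand": 0}])

```text
time_s: 14.58
eef_pos: [520.2, 388.5, 11.1]
ee_rot: [0.002, -0.061, 0.998, -0.0]
force: [0.5, -0.3, 1.0]
grip_width: 0.421
```

```bash
python3 look.py sd5
```

```text
t 14.57 pos [520.2 388.5  11.1] psi 97.03 tilt 0.20 force [ 0.5 -0.3  1. ] grip 0.421 q6 -1.23
```

View pics/sd5.png

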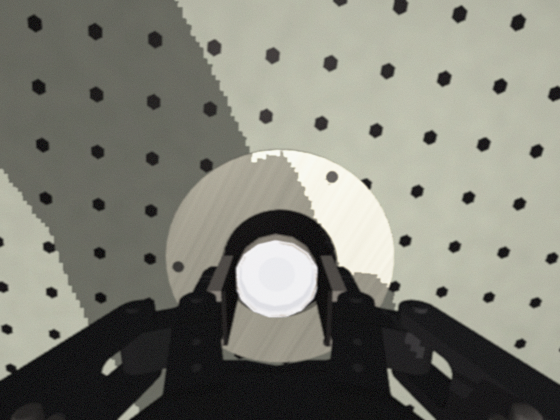

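Dish hovers inside the dark well (well left/right 222–335, dish 236–318). Lower and release.

servo_tool(motion=[{"dr": [0, 0, 0], "delta_pos": [0, 0, 0.03], "hand": 0}, {"dr": [0, 0, 0], "delta_pos": [0, 0, 0.02], "hand": 0}])

```text
time_s: 14.88
eef_pos: [520.5, 388.6, 9.8]
ee_rot: [0.002, -0.061, 0.998, -0.0]
force: [-5.1, -2.4, 10.8]
grip_width: 0.424
```

servo_tool(motion=[{"dr": [0, 0, 0], "delta_pos": [0, 0, 0.01], "hand": 0.6}, {"dr": [0, 0, 0], "delta_pos": [0, 0, 0], "hand": 1}, {"dr": [0, 0, 0], "delta_pos": [0, 0, 0], "hand": 1}, {"dr": [0, 0, 0], "delta_pos": [0, 0, -0.3], "hand": 1}, {"dr": [0, 0, 0], "delta_pos": [0, 0, -0.8], "hand": 1}, {"dr": [0, 0, 0], "delta_pos": [0, 0, -0.8], "hand": 1}, {"dr": [0, 0, 0], "delta_pos": [0, 0, -0.4], "hand": 1}])

```text
time_s: 15.75
eef_pos: [519.7, 388.5, 129.5]
ee_rot: [0.002, -0.061, 0.998, -0.0]
force: [-0.5, -1.0, -1.2]
grip_width: 1.001
```

```bash
python3 look.py sd6 small_dish 17; python3 - <<'E'
from h import *
a=plan(450,74,110,97.3,1)
E
```

```text
t 15.75 pos [519.7 388.5 129.5] psi 97.04 tilt 0.21 force [-0.5 -1.  -1.2] grip 1.001 q6 -1.23
0.98 [254. 191. 301. 236.] zt 17.2 rect@z [518.8 389.3] [38. 37.] 7.0
[{"dr":[0.0,0.03,0.0],"delta_pos":[0.271,-0.759,0.049],"hand":1},{"dr":[0.0,0.0,0.0],"delta_pos":[0.271,-0.759,0.049],"hand":1},{"dr":[0.0,0.0,0.0],"delta_pos":[0.271,-0.759,0.049],"hand":1},{"dr":[0.0,0.0,0.0],"delta_pos":[0.272,-0.759,0.049],"hand":1},{"dr":[0.0,0.0,0.0],"delta_pos":[0.272,-0.759,0.049],"hand":1},{"dr":[0.0,0.0,0.0],"delta_pos":[0.273,-0.759,0.049],"hand":1},{"dr":[0.0,0.0,0.0],"delta_pos":[0.273,-0.758,0.049],"hand":1},{"dr":[0.0,0.0,0.0],"delta_pos":[0.274,-0.758,0.049],"hand":1}]
```

View pics/sd6.png

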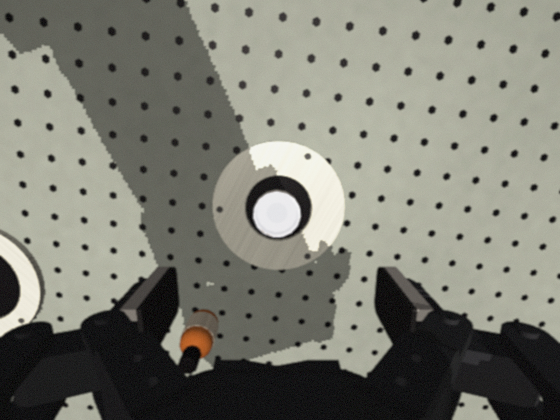

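servo_tool(motion=[{"dr": [0, 0, 0], "delta_pos": [0.27, -0.76, 0.05], "hand": 1}, {"dr": [0, 0, 0], "delta_pos": [0.27, -0.76, 0.05], "hand": 1}, {"dr": [0, 0, 0], "delta_pos": [0.27, -0.76, 0.05], "hand": 1}, {"dr": [0, 0, 0], "delta_pos": [0.27, -0.76, 0.05], "hand": 1}, {"dr": [0, 0, 0], "delta_pos": [0.27, -0.76, 0.05], "hand": 1}, {"dr": [0, 0, 0], "delta_pos": [0.27, -0.76, 0.05], "hand": 1}, {"dr": [0, 0, 0], "delta_pos": [0.27, -0.76, 0.05], "hand": 1}, {"dr": [0, 0, 0], "delta_pos": [0.2, -0.5, 0.05], "hand": 1}, {"dr": [0, 0, 0], "delta_pos": [0, 0, 0], "hand": 1}, {"dr": [0, 0, 0], "delta_pos": [0, 0, 0], "hand": 1}])

```text
time_s: 17.1
eef_pos: [446.4, 78.2, 103.2]
ee_rot: [-0.001, -0.062, 0.998, 0.0]
force: [-0.1, -0.3, -0.3]
grip_width: 1.0
```

```bash
python3 look.py ld1 large_dish 15; python3 - <<'E'
from h import *
a=plan(450,74,40,97.3,1)
E
```

```text
t 17.10 pos [446.4  78.2 103.2] psi 97.06 tilt 0.09 force [-0.1 -0.3 -0.3] grip 1.000 q6 -1.78
0.64 [232. 187. 310. 263.] zt 15.2 rect@z [446.6  74.9] [57.7 57. ] 7.0
[{"dr":[0.0,-0.01,-0.01],"delta_pos":[-0.03,-0.049,0.632],"hand":1},{"dr":[0.0,0.0,-0.01],"delta_pos":[-0.03,-0.049,0.632],"hand":1}]
```

View pics/ld1.png

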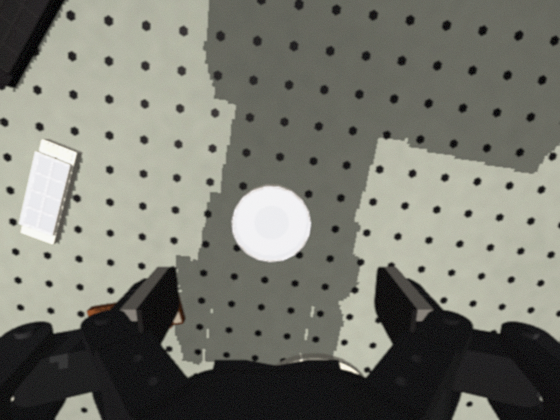

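servo_tool(motion=[{"dr": [0, 0, 0], "delta_pos": [0, -0.067, 0.5], "hand": 1}, {"dr": [0, 0, 0], "delta_pos": [0, 0, 0.8], "hand": 1}, {"dr": [0, 0, 0], "delta_pos": [0, 0, 0.4], "hand": 1}, {"dr": [0, 0, 0], "delta_pos": [0, 0, 0.15], "hand": 1}])

```text
time_s: 17.7
eef_pos: [448.3, 77.9, 8.9]
ee_rot: [0.001, -0.064, 0.998, -0.0]
force: [-0.4, 0.5, 0.7]
grip_width: 1.001
```

```bash
python3 - <<'E'
from h import *
status();a=plan(447,74.9,3.5,97.3,1)
E
```

```text
t 17.70 pos [448.3  77.9   8.9] psi 97.38 tilt 0.12 force [-0.4  0.5  0.7] grip 1.001 q6 -1.79
[{"dr":[0.0,0.01,0.01],"delta_pos":[0.033,-0.056,0.107],"hand":1}]
```

servo_tool(motion=[{"dr": [0, 0, 0], "delta_pos": [0.03, -0.06, 0.11], "hand": 1}, {"dr": [0, 0, 0], "delta_pos": [0, 0, 0.04], "hand": 0}, {"dr": [0, 0, 0], "delta_pos": [0, 0, 0], "hand": 0}, {"dr": [0, 0, 0], "delta_pos": [0, 0, 0], "hand": 0}, {"dr": [0, 0, 0], "delta_pos": [0, 0, 0], "hand": 0}])

```text
time_s: 18.32
eef_pos: [448.4, 75.1, 2.9]
ee_rot: [0.003, -0.065, 0.998, -0.0]
force: [-1.0, -1.0, -0.3]
grip_width: 0.66
```

```bash
python3 look.py ld2; python3 - <<'E'
from h import *
a=plan(447,74.9,110,97.3,0)
a=plan(619,132,110,97.3,0,start=a)
E
```

```text
t 18.32 pos [448.4  75.1   2.9] psi 97.44 tilt 0.30 force [-1.  -1.  -0.3] grip 0.660 q6 -1.79
[{"dr":[0.0,0.03,0.0],"delta_pos":[0.009,0.0,-0.714],"hand":0},{"dr":[0.0,0.0,0.0],"delta_pos":[0.009,0.0,-0.714],"hand":0},{"dr":[0.0,0.0,0.0],"delta_pos":[0.009,0.0,-0.714],"hand":0}]
[{"dr":[0.0,0.0,0.0],"delta_pos":[-0.711,0.139,0.0],"hand":0},{"dr":[0.0,0.0,0.0],"delta_pos":[-0.711,0.139,0.0],"hand":0},{"dr":[0.0,0.0,0.0],"delta_pos":[-0.711,0.139,0.0],"hand":0},{"dr":[0.0,0.0,0.0],"delta_pos":[-0.711,0.139,0.0],"hand":0},{"dr":[0.0,0.0,0.0],"delta_pos":[-0.711,0.139,0.0],"hand":0}]
```

View pics/ld2.png

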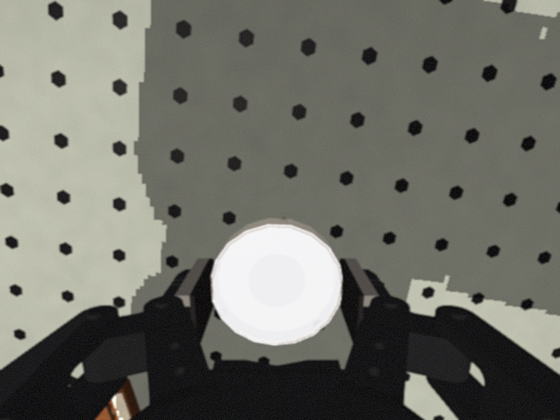

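Large dish is centred between pads (212–342). Lift and carry.

servo_tool(motion=[{"dr": [0, 0, 0], "delta_pos": [0, 0, -0.3], "hand": 0}, {"dr": [0, 0, 0], "delta_pos": [0, 0, -0.8], "hand": 0}, {"dr": [0, 0, 0], "delta_pos": [0, 0, -0.8], "hand": 0}, {"dr": [0, 0, 0], "delta_pos": [-0.5, 0.1, 0], "hand": 0}, {"dr": [0, 0, 0], "delta_pos": [-0.7, 0.14, 0], "hand": 0}, {"dr": [0, 0, 0], "delta_pos": [-0.7, 0.14, 0], "hand": 0}, {"dr": [0, 0, 0], "delta_pos": [-0.7, 0.14, 0], "hand": 0}, {"dr": [0, 0, 0], "delta_pos": [-0.5, 0.1, 0], "hand": 0}, {"dr": [0, 0, 0], "delta_pos": [-0.3, 0.05, 0], "hand": 0}, {"dr": [0, 0, 0], "delta_pos": [0, 0, 0], "hand": 0}])

```text
time_s: 19.62
eef_pos: [617.3, 132.2, 113.3]
ee_rot: [0.007, -0.065, 0.998, -0.001]
force: [-0.7, 1.0, -0.8]
grip_width: 0.663
```

```bash
python3 look.py ld3 large_insert 7; python3 - <<'E'
from h import *
status();a=plan(620,132,60,97.3,0)
f=np.load("ld3.npz");c={"T":f["T"],"camera_matrix":f["K"]};W=cloud(f["d"],c)
for r in (235,250,268,290,310,330): print(r,W[r,277].round(1))
E
```

```text
t 19.62 pos [617.3 132.2 113.3] psi 97.43 tilt 0.77 force [-0.7  1.  -0.8] grip 0.663 q6 -1.67
0.59 [211. 143. 347. 249.] zt 7.0 rect@z [604.1 131.6] [ 83.9 108.9] 6.9
0.54 [214. 220. 343. 346.] zt 126.1 rect@z [677.5 141.1] [116.4 108.6] 4.4
t 19.73 pos [616.6 132.  113.1] psi 97.42 tilt 0.73 force [-0.8  0.9 -1.4] grip 0.658 q6 -1.67
[{"dr":[-0.01,0.07,0.01],"delta_pos":[-0.034,-0.004,0.531],"hand":0},{"dr":[0.0,0.0,0.01],"delta_pos":[-0.034,-0.004,0.531],"hand":0}]
235 [593.5 129.8 125.3]
250 [600.6 130.7 124. ]
268 [608.2 131.7 125.3]
290 [619.2 133.2 124.1]
310 [628.  134.3 125.9]
330 [638.2 135.7 125.7]
```

View pics/ld3.png

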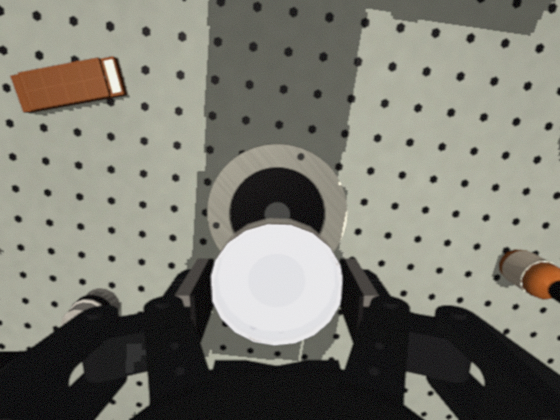

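servo_tool(motion=[{"dr": [0, 0.07, 0], "delta_pos": [-0.05, 0, 0.4], "hand": 0}, {"dr": [0, 0, 0], "delta_pos": [0, 0, 0.8], "hand": 0}, {"dr": [0, 0, 0], "delta_pos": [0, 0, 0.4], "hand": 0}, {"dr": [0, 0, 0], "delta_pos": [0, 0, 0], "hand": 0}])

```text
time_s: 20.23
eef_pos: [617.0, 131.4, 28.3]
ee_rot: [-0.002, -0.064, 0.998, -0.001]
force: [0.2, 0.7, -0.6]
grip_width: 0.66
```

```bash
python3 - <<'E'
from h import *
status();a=plan(619.5,131.8,7,97.3,0)
E
```

```text
t 20.23 pos [617.  131.4  28.3] psi 97.37 tilt 0.27 force [ 0.2  0.7 -0.6] grip 0.660 q6 -1.67
[{"dr":[-0.01,-0.03,0.01],"delta_pos":[-0.05,0.001,0.425],"hand":0}]
```

Target z ≈ 2.9+3 = 5.9.

servo_tool(motion=[{"dr": [0, -0.03, 0], "delta_pos": [-0.05, 0, 0.15], "hand": 0}, {"dr": [0, 0, 0], "delta_pos": [0, 0, 0.15], "hand": 0}, {"dr": [0, 0, 0], "delta_pos": [0, 0, 0.1], "hand": 0}, {"dr": [0, 0, 0], "delta_pos": [0, 0, 0.03], "hand": 0}, {"dr": [0, 0, 0], "delta_pos": [0, 0, 0.01], "hand": 0}])

```text
time_s: 20.85
eef_pos: [620.4, 131.6, 6.5]
ee_rot: [0.002, -0.064, 0.998, -0.001]
force: [0.1, 0.7, -0.5]
grip_width: 0.657
```

```bash
python3 look.py ld4
```

```text
t 20.85 pos [620.4 131.6   6.5] psi 97.36 tilt 0.23 force [ 0.1  0.7 -0.5] grip 0.657 q6 -1.67
```

View pics/ld4.png

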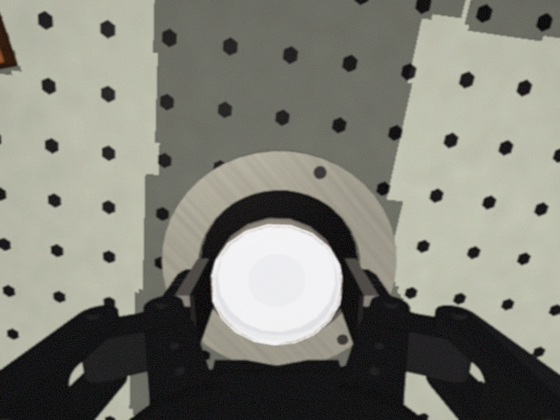

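```bash
python3 - <<'E'
from h import *
f=np.load("ld4.npz");c={"T":f["T"],"camera_matrix":f["K"]}
print(rays([[277,225],[277,345],[212,283],[342,283]],c,18).round(1))
print(rays([[280,151],[280,190],[280,362],[163,250],[397,250]],c,7).round(1))
print(cloud(f["d"],c)[[240,283,330],[277]*3].round(1), cloud(f["d"],c)[170,300])
E
```

```text
[[592.5 128.8  18. ]
 [649.6 136.2  18. ]
 [622.3 104.1  18. ]
 [615.  160.2  18. ]]
[[563.3 126.3   7. ]
 [579.8 128.4   7. ]
 [667.4 140.    7. ]
 [614.4  78.9   7. ]
 [600.6 185.3   7. ]]
[[598.9 129.6  18.6]
 [618.5 132.1  18.3]
 [641.5 135.1  18.5]] [570.27881746 135.94234973   5.50097086]
```

Dish centre ≈(621,132), well centre ≈(618,132): 3 mm off against 9 mm clearance. Releasing.

servo_tool(motion=[{"dr": [0, 0, 0], "delta_pos": [0, 0, 0.02], "hand": 0}, {"dr": [0, 0, 0], "delta_pos": [0, 0, 0.01], "hand": 0.8}, {"dr": [0, 0, 0], "delta_pos": [0, 0, 0], "hand": 1}, {"dr": [0, 0, 0], "delta_pos": [0, 0, 0], "hand": 1}, {"dr": [0, 0, 0], "delta_pos": [0, 0, -0.3], "hand": 1}, {"dr": [0, 0, 0], "delta_pos": [0, 0, -0.8], "hand": 1}, {"dr": [0, 0, 0], "delta_pos": [0, 0, -0.8], "hand": 1}, {"dr": [0, 0, 0], "delta_pos": [0, 0, -0.4], "hand": 1}])

```text
time_s: 21.9
eef_pos: [619.8, 131.8, 125.9]
ee_rot: [0.002, -0.064, 0.998, -0.001]
force: [-0.1, 0.5, -0.3]
grip_width: 0.997
```

```bash
python3 look.py ld5 large_dish 18; python3 - <<'E'
from h import *
a=plan(447.5,-93,130,165,1)
E
```

```text
t 21.90 pos [619.8 131.8 125.9] psi 97.36 tilt 0.25 force [-0.1  0.5 -0.3] grip 0.997 q6 -1.67
0.88 [242. 183. 312. 251.] zt 18.2 rect@z [619.9 132.2] [57.1 56.2] 7.4
0.38 [493. 241. 560. 297.] zt 59.6 rect@z [638.3 345.2] [75.3 29.9] 71.0
[{"dr":[-0.01,0.03,-0.85],"delta_pos":[0.501,-0.502,-0.01],"hand":1},{"dr":[0.0,0.0,-0.85],"delta_pos":[0.569,-0.423,-0.01],"hand":1},{"dr":[0.0,0.0,-0.85],"delta_pos":[0.625,-0.335,-0.01],"hand":1},{"dr":[0.0,0.0,-0.85],"delta_pos":[0.667,-0.239,-0.01],"hand":1},{"dr":[0.0,0.0,-0.85],"delta_pos":[0.695,-0.138,-0.01],"hand":1},{"dr":[0.0,0.0,-0.85],"delta_pos":[0.708,-0.035,-0.01],"hand":1},{"dr":[0.0,0.0,-0.85],"delta_pos":[0.706,0.07,-0.01],"hand":1},{"dr":[0.0,0.0,-0.85],"delta_pos":[0.688,0.173,-0.01],"hand":1}]
```

View pics/ld5.png

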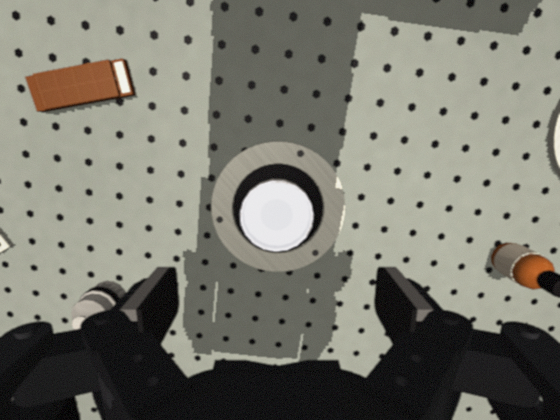

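Large dish is down in its well (277,215), top z 18.2. Now the pale chamber slide.

```bash
python3 - <<'E'
from h import *
a=plan(447.5,-92.5,115,74.9,1)
E
```

```text
[{"dr":[-0.01,0.03,0.32],"delta_pos":[0.572,-0.572,0.032],"hand":1},{"dr":[0.0,0.0,0.32],"delta_pos":[0.539,-0.604,0.032],"hand":1},{"dr":[0.0,0.0,0.32],"delta_pos":[0.504,-0.633,0.032],"hand":1},{"dr":[0.0,0.0,0.32],"delta_pos":[0.468,-0.66,0.032],"hand":1},{"dr":[0.0,0.0,0.32],"delta_pos":[0.431,-0.685,0.032],"hand":1},{"dr":[0.0,0.0,0.32],"delta_pos":[0.392,-0.708,0.032],"hand":1},{"dr":[0.0,0.0,0.32],"delta_pos":[0.351,-0.729,0.032],"hand":1}]
```

servo_tool(motion=[{"dr": [0, 0.03, 0.32], "delta_pos": [0.57, -0.57, 0.03], "hand": 1}, {"dr": [0, 0, 0.32], "delta_pos": [0.54, -0.6, 0.03], "hand": 1}, {"dr": [0, 0, 0.32], "delta_pos": [0.5, -0.63, 0.03], "hand": 1}, {"dr": [0, 0, 0.32], "delta_pos": [0.47, -0.66, 0.03], "hand": 1}, {"dr": [0, 0, 0.32], "delta_pos": [0.43, -0.685, 0.03], "hand": 1}, {"dr": [0, 0, 0.32], "delta_pos": [0.39, -0.71, 0.03], "hand": 1}, {"dr": [0, 0, 0.32], "delta_pos": [0.27, -0.55, 0.03], "hand": 1}, {"dr": [0, 0, 0], "delta_pos": [0, 0, 0], "hand": 1}, {"dr": [0, 0, 0], "delta_pos": [0, 0, 0], "hand": 1}])

```text
time_s: 23.12
eef_pos: [444.5, -88.5, 111.0]
ee_rot: [-0.002, 0.137, 0.991, -0.0]
force: [0.1, 0.5, 0.2]
grip_width: 1.003
```

```bash
python3 look.py cs1 chamber_slide 11; python3 - <<'E'
from h import *
status();a=plan(447.5,-92.5,50,74.9,1)
E
```

```text
t 23.12 pos [444.5 -88.5 111. ] psi 74.29 tilt 0.29 force [0.1 0.5 0.2] grip 1.003 q6 -1.75
0.98 [254. 172. 291. 268.] zt 12.1 rect@z [444.8 -90.9] [25.1 74.7] 74.0
0.96 [  1.  27. 109. 123.] zt 12.1 rect@z [ 304.2 -211.1] [77.1 27.1] 40.7
t 23.23 pos [444.7 -88.3 111. ] psi 74.33 tilt 0.29 force [ 1.1 -0.9  0.2] grip 1.001 q6 -1.75
[{"dr":[-0.01,-0.03,-0.03],"delta_pos":[-0.038,-0.033,0.61],"hand":1},{"dr":[0.0,0.0,-0.03],"delta_pos":[-0.038,-0.033,0.61],"hand":1}]
```

View pics/cs1.png

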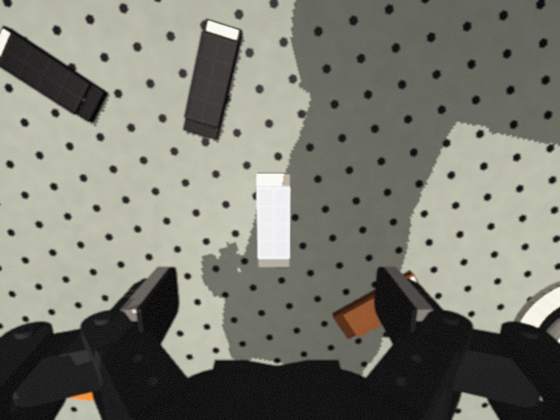

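servo_tool(motion=[{"dr": [0, -0.03, 0], "delta_pos": [-0.02, -0.05, 0.5], "hand": 1}, {"dr": [0, 0, 0], "delta_pos": [0, 0, 0.8], "hand": 1}, {"dr": [0, 0, 0], "delta_pos": [0, 0, 0.5], "hand": 1}, {"dr": [0, 0, 0], "delta_pos": [0, 0, 0.2], "hand": 1}, {"dr": [0, 0, 0], "delta_pos": [0, 0, 0.05], "hand": 1}])

```text
time_s: 23.85
eef_pos: [447.7, -89.0, 6.3]
ee_rot: [0.002, 0.133, 0.991, -0.001]
force: [-0.3, 1.3, 0.3]
grip_width: 1.005
```

```bash
python3 - <<'E'
from h import *
status();a=plan(444.9,-90.9,3,74.2,1)
E
```

```text
t 23.85 pos [447.7 -89.    6.3] psi 74.71 tilt 0.26 force [-0.3  1.3  0.3] grip 1.005 q6 -1.76
[{"dr":[-0.01,0.02,0.05],"delta_pos":[0.044,-0.052,0.065],"hand":1}]
```

servo_tool(motion=[{"dr": [0, 0.02, 0.05], "delta_pos": [0.05, -0.05, 0.05], "hand": 1}, {"dr": [0, 0, 0], "delta_pos": [0.02, 0, 0.03], "hand": 0}, {"dr": [0, 0, 0], "delta_pos": [0, 0, 0], "hand": 0}, {"dr": [0, 0, 0], "delta_pos": [0, 0, 0], "hand": 0}, {"dr": [0, 0, 0], "delta_pos": [0, 0, 0], "hand": 0}, {"dr": [0, 0, 0], "delta_pos": [0, 0, 0], "hand": 0}, {"dr": [0, 0, 0], "delta_pos": [0, 0, 0], "hand": 0}], squeeze=60)

```text
time_s: 24.72
eef_pos: [444.9, -91.0, 4.4]
ee_rot: [0.002, 0.137, 0.991, -0.002]
force: [-0.1, -0.1, -0.1]
grip_width: 0.274
```

```bash
python3 look.py cs2 chamber_slide 11; python3 - <<'E'
from h import *
a=plan(445,-91,110,74.2,0)
a=plan(645,-149,120,126.3,0,start=a)
E
```

```text
t 24.73 pos [444.9 -91.    4.4] psi 74.20 tilt 0.32 force [-0.1 -0.1 -0.1] grip 0.274 q6 -1.75
0.76 [246. 201. 307. 351.] zt 12.1 rect@z [444.7 -90.7] [25.9 74.7] 74.3
0.62 [114.   0. 211. 144.] zt 12.1 rect@z [ 346.5 -110. ] [28.5 53.4] 58.4
[{"dr":[-0.02,0.03,0.0],"delta_pos":[-0.001,0.0,-0.704],"hand":0},{"dr":[0.0,0.0,0.0],"delta_pos":[-0.001,0.0,-0.704],"hand":0},{"dr":[0.0,0.0,0.0],"delta_pos":[-0.001,0.0,-0.704],"hand":0}]
[{"dr":[0.0,0.0,-0.87],"delta_pos":[-0.694,-0.005,-0.033],"hand":0},{"dr":[0.0,0.0,-0.87],"delta_pos":[-0.685,-0.109,-0.033],"hand":0},{"dr":[0.0,0.0,-0.87],"delta_pos":[-0.661,-0.211,-0.033],"hand":0},{"dr":[0.0,0.0,-0.87],"delta_pos":[-0.622,-0.309,-0.033],"hand":0},{"dr":[0.0,0.0,-0.87],"delta_pos":[-0.568,-0.399,-0.033],"hand":0},{"dr":[0.0,0.0,-0.87],"delta_pos":[-0.501,-0.48,-0.033],"hand":0}]
```

View pics/cs2.png

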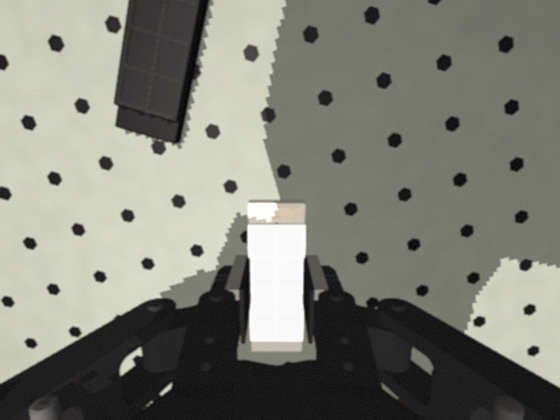

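Slide gripped square and central (246–307). Carry toward the holder.

servo_tool(motion=[{"dr": [0, 0.03, 0], "delta_pos": [0, 0, -0.3], "hand": 0}, {"dr": [0, 0, 0], "delta_pos": [0, 0, -0.8], "hand": 0}, {"dr": [0, 0, 0], "delta_pos": [0, 0, -0.8], "hand": 0}, {"dr": [0, 0, 0], "delta_pos": [0, 0, -0.6], "hand": 0}, {"dr": [0, 0, -0.87], "delta_pos": [-0.69, 0, -0.03], "hand": 0}, {"dr": [0, 0, -0.87], "delta_pos": [-0.685, -0.11, -0.03], "hand": 0}, {"dr": [0, 0, -0.87], "delta_pos": [-0.66, -0.21, -0.03], "hand": 0}, {"dr": [0, 0, -0.87], "delta_pos": [-0.62, -0.31, -0.03], "hand": 0}, {"dr": [0, 0, -0.87], "delta_pos": [-0.57, -0.4, -0.03], "hand": 0}, {"dr": [0, 0, -0.87], "delta_pos": [-0.5, -0.48, -0.03], "hand": 0}, {"dr": [0, 0, 0], "delta_pos": [0, 0, 0], "hand": 0}, {"dr": [0, 0, 0], "delta_pos": [0, 0, 0], "hand": 0}])

```text
time_s: 26.32
eef_pos: [649.7, -147.0, 140.2]
ee_rot: [-0.003, -0.326, 0.945, 0.0]
force: [-0.7, 0.6, -0.6]
grip_width: 0.276
```

```bash
python3 look.py cs3 slide_holder 6; python3 - <<'E'
from h import *
status();p,d=capture("top");np.savez("top2.npz",p=p,d=d);cv2.imwrite("pics/top2.png",cv2.resize(p[60:260,60:510,::-1],None,fx=1.7,fy=1.7))
p,d=capture("side");np.savez("side2.npz",p=p,d=d);cv2.imwrite("pics/side2.png",cv2.resize(p[60:410,180:450,::-1],None,fx=1.7,fy=1.7))
E
```

```text
t 26.32 pos [ 649.7 -147.   140.2] psi 128.01 tilt 0.30 force [-0.7  0.6 -0.6] grip 0.276 q6 -2.63
0.65 [238. 131. 316. 256.] zt 33.3 rect@z [ 640.7 -155.3] [109.4  59.7] 36.3
t 26.43 pos [ 649.6 -147.   140.5] psi 128.03 tilt 0.28 force [-0.6 -0.1  0.1] grip 0.275 q6 -2.63
```

View pics/cs3.png

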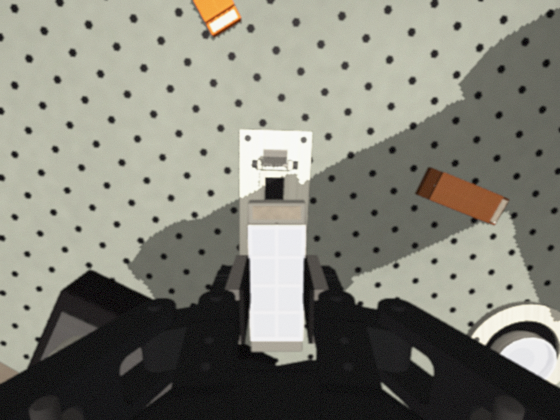

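View pics/top2.png

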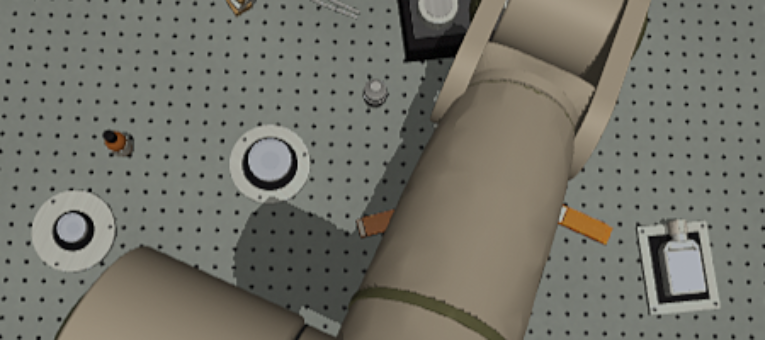

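```bash
python3 - <<'E'
from h import *
for cam in ("top","side"):
    f=np.load(cam+".npz");c=get_calibration(cam);W=cloud(f["d"],c);p=f["p"].astype(int)
    # bright plate pixels in ROI
    near=np.hypot(W[...,0]-645,W[...,1]+150)<85
    for zz,th in ((6,3.5),):
        m=near&(W[...,2]>th+(1 if cam=="side" else 0))
        m=cv2.morphologyEx(m.astype(np.uint8),cv2.MORPH_OPEN,np.ones((3,3)))
        n,l,s,ce=cv2.connectedComponentsWithStats(m);k=1+np.argmax(s[1:,4]);m=l==k
        low=m&(W[...,2]<10)
        t=rays(np.argwhere(low)[:,::-1],c,6);r=cv2.minAreaRect(t[:,:2].astype(np.float32));print(cam,"plate",r)
        hi=m&(W[...,2]>24);q=W[hi];print("jaws n",len(q))
        a=np.radians(36.4);X=np.array([np.cos(a),np.sin(a)]);Y=np.array([-X[1],X[0]])
        o=(q[:,:2]-[646,-150])
        for sg in (-1,1):
            b=np.sign(o@X)==sg
            print(sg,(o[b]@X).mean().round(1),np.percentile(o[b]@X,[2,98]).round(1),(o[b]@Y).mean().round(1),q[b,2].max().round(1))
    box=(np.abs(W[...,1]+170)<130)&(W[...,0]>690)&(W[...,0]<950)&(W[...,2]>15);q=W[box];print("box xmin",np.percentile(q[:,0],[1,5]),"y",np.percentile(q[:,1],[1,99]),"z",np.percentile(q[:,2],[50,95]))
f=np.load("cs3.npz");c={"T":f["T"],"camera_matrix":f["K"]};W=cloud(f["d"],c)
# plate corners clicked: (239,130),(311,132)
print(rays([[239.5,129.5],[311.5,131.5],[240,200],[311,200]],c,6).round(1), "z plate",W[140,250],W[158,274],W[188,274])
a=np.radians(36.4);X=np.array([np.cos(a),np.sin(a)]);Y=np.array([-X[1],X[0]])
# jaw
v,u=np.mgrid[:420,:560];j=(u>250)&(u<300)&(v>140)&(v<185)&(W[...,2]>24)&(W[...,2]<48)
q=W[j];o=q[:,:2]-[646,-150];print(len(q),np.percentile(o@X,[2,50,98]),np.percentile(o@Y,[2,50,98]),q[:,2].max())
E
```

```text
top plate ((648.6080932617188, -150.50299072265625), (123.70921325683594, 61.54115676879883), 36.70891571044922)
jaws n 88
-1 -40.9 [-46.4 -35.2] -1.4 43.8
1 44.3 [39.1 50. ] -1.9 42.9
box xmin [774.93023268 782.96833223] y [-239.48341988  -42.8368385 ] z [49.05571157 70.82251281]
side plate ((648.92529296875, -149.838134765625), (127.03480529785156, 60.76925277709961), 36.38859939575195)
jaws n 96
-1 -40.6 [-45.9 -35.6] -2.4 44.4
1 44.5 [38.5 50.1] -2.3 45.2
box xmin [774.50602942 780.89247261] y [-244.57466812  -46.62753361] z [49.62508099 71.88499307]
[[ 615.2 -210.6    6. ]
 [ 580.3 -163.4    6. ]
 [ 662.1 -175.5    6. ]
 [ 624.5 -127.4    6. ]] z plate [ 616.62015011 -198.88722234    5.86731406] [ 614.15181288 -175.697848     34.52456452] [ 634.62011605 -159.8507972    15.30241903]
364 [-47.78011268 -42.62604758 -36.32047621] [-9.90539236 -1.09163666  7.57132887] 41.51171693296584
```

```bash
python3 - <<'E'
import cv2
i=cv2.imread("pics/cs3.png")[110:290,200:360];cv2.imwrite("pics/cs3z.png",cv2.resize(i,None,fx=4,fy=3.3,interpolation=cv2.INTER_CUBIC))
i=cv2.imread("pics/top0.png")[110:190,300:385];cv2.imwrite("pics/top0z.png",cv2.resize(i,None,fx=7,fy=7,interpolation=cv2.INTER_CUBIC))
E
```

```text
(no output)
```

View pics/cs3z.png

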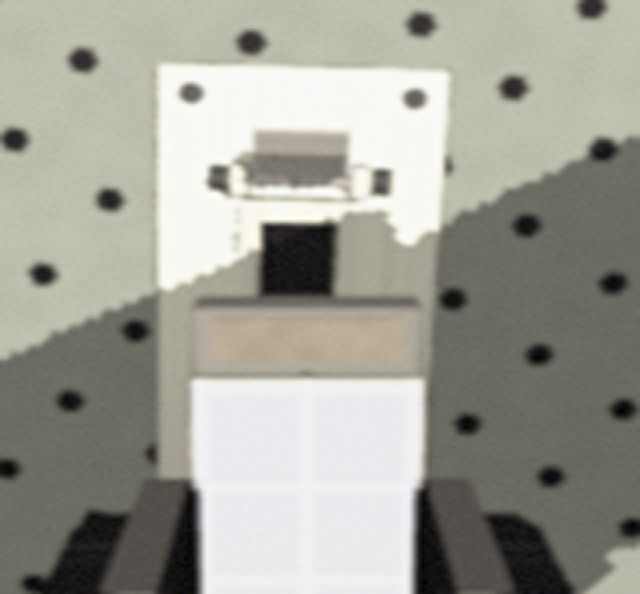

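View pics/top0z.png

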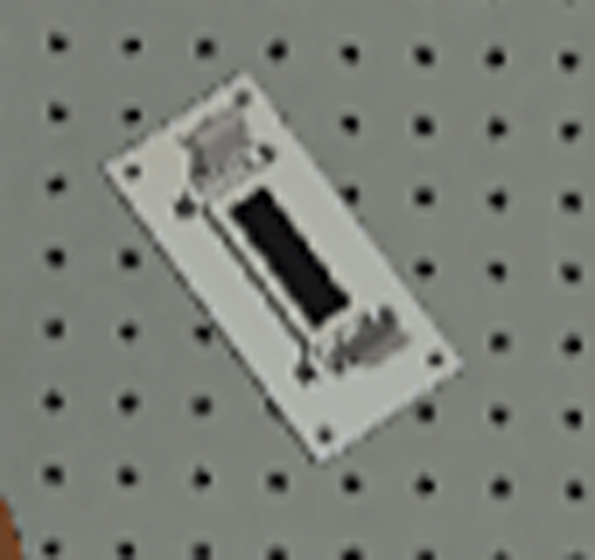

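View pics/side2.png

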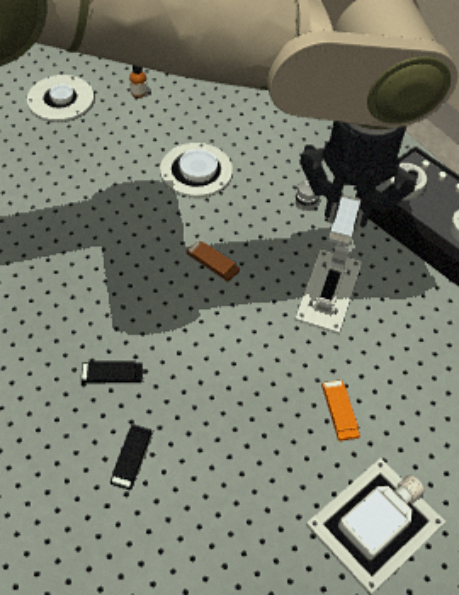

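```bash
python3 - <<'E'
from h import *
status();a=plan(648.4,-150.4,75,126.5,0)
E
```

```text
t 26.52 pos [ 649.8 -147.1  140.9] psi 128.05 tilt 0.25 force [-0.3 -0.1 -0.4] grip 0.275 q6 -2.63
[{"dr":[0.01,-0.02,0.08],"delta_pos":[0.032,-0.018,0.659],"hand":0},{"dr":[0.0,0.0,0.08],"delta_pos":[0.031,-0.018,0.659],"hand":0}]
```

servo_tool(motion=[{"dr": [0, -0.02, 0.08], "delta_pos": [0.03, -0.02, 0.5], "hand": 0}, {"dr": [0, 0, 0.08], "delta_pos": [0.03, -0.02, 0.6], "hand": 0}, {"dr": [0, 0, 0], "delta_pos": [0, 0, 0.1], "hand": 0}, {"dr": [0, 0, 0], "delta_pos": [0, 0, 0], "hand": 0}])

```text
time_s: 27.02
eef_pos: [648.3, -150.5, 82.4]
ee_rot: [0.001, -0.312, 0.95, -0.0]
force: [1.8, -0.1, 0.6]
grip_width: 0.275
```

```bash
python3 look.py cs4; python3 - <<'E'
from h import *
status();a=plan(648.4,-150.4,60,126.5,0)
E
```

```text
t 27.02 pos [ 648.3 -150.5   82.4] psi 126.33 tilt 0.11 force [ 1.8 -0.1  0.6] grip 0.275 q6 -2.61
t 27.07 pos [ 648.4 -150.5   82.6] psi 126.34 tilt 0.13 force [0.4 0.2 0.4] grip 0.277 q6 -2.61
[{"dr":[-0.01,0.01,-0.02],"delta_pos":[-0.001,0.001,0.452],"hand":0}]
```

View pics/cs4.png

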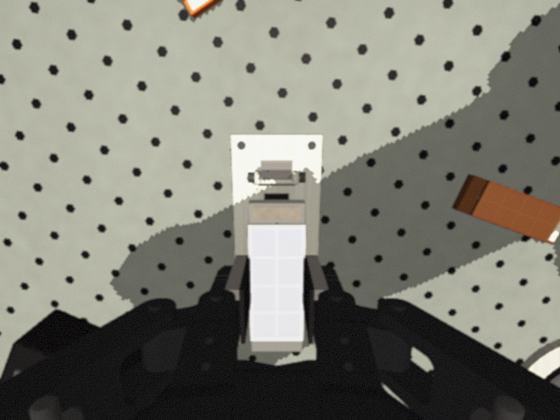

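```bash
python3 - <<'E'
from h import *
f=np.load("cs4.npz");c={"T":f["T"],"camera_matrix":f["K"]};W=cloud(f["d"],c)
q=rays([[231.5,134.5],[322.5,134.5],[234.5,220],[319,220]],c,6);print(q.round(1))
a=np.radians(36.5);X=np.array([np.cos(a),np.sin(a)])
print("centre from far edge",(q[0,:2]+q[1,:2])/2+62*X,"edge dir",np.degrees(np.arctan2(*(q[2]-q[0])[[1,0]])),np.degrees(np.arctan2(*(q[3]-q[1])[[1,0]])))
print("midline at 220",(q[2]+q[3])/2)
# held slide: far end
print(rays([[248,201],[305,201],[248,350],[304,350]],c,86.4).round(1))
E
```

```text
[[ 614.7 -210.4    6. ]
 [ 579.9 -163.1    6. ]
 [ 660.8 -176.4    6. ]
 [ 626.2 -129.4    6. ]]
centre from far edge [ 647.14491582 -149.85207822] edge dir 36.36575821045636 36.028147541031146
midline at 220 [ 643.53584016 -152.89955494    6.        ]
[[ 626.  -181.2   86.4]
 [ 611.5 -161.5   86.4]
 [ 687.  -138.4   86.4]
 [ 670.7 -116.4   86.4]]
```

Aligned within ~1 mm. Descend and push.

servo_tool(motion=[{"dr": [0, 0, 0], "delta_pos": [0, 0, 0.3], "hand": 0}, {"dr": [0, 0, 0], "delta_pos": [0, 0, 0.3], "hand": 0}, {"dr": [0, 0, 0], "delta_pos": [0, 0, 0.2], "hand": 0}, {"dr": [0, 0, 0], "delta_pos": [0, 0, 0], "hand": 0}])

```text
time_s: 27.58
eef_pos: [648.9, -150.5, 41.0]
ee_rot: [0.002, -0.312, 0.95, -0.001]
force: [0.1, 0.7, 0.5]
grip_width: 0.276
```

```bash
python3 - <<'E'
from h import *
status();a=plan(648,-150.5,30,126.3,0)
E
```

```text
t 27.57 pos [ 648.9 -150.5   41. ] psi 126.35 tilt 0.21 force [0.1 0.7 0.5] grip 0.276 q6 -2.61
[{"dr":[-0.02,0.01,0.01],"delta_pos":[0.014,0.01,0.219],"hand":0}]
```

servo_tool(motion=[{"dr": [0, 0.02, 0], "delta_pos": [0.01, 0.01, 0.12], "hand": 0}, {"dr": [0, 0, 0], "delta_pos": [0, 0, 0.12], "hand": 0}, {"dr": [0, 0, 0], "delta_pos": [0, 0, 0.1], "hand": 0}])

```text
time_s: 27.95
eef_pos: [648.9, -150.9, 24.4]
ee_rot: [0.001, -0.312, 0.95, -0.003]
force: [-1.7, -0.4, 1.0]
grip_width: 0.278
```

servo_tool(motion=[{"dr": [0, 0, 0], "delta_pos": [0, 0, 0.1], "hand": 0}, {"dr": [0, 0, 0], "delta_pos": [0, 0, 0.1], "hand": 0}])

```text
time_s: 28.2
eef_pos: [649.0, -151.2, 20.1]
ee_rot: [0.0, -0.312, 0.95, -0.003]
force: [-28.7, 8.0, 60.3]
grip_width: 0.271
```

Bottomed at z=20.1 (expected 20.4). Ease off and check.

servo_tool(motion=[{"dr": [0, 0, 0], "delta_pos": [0, 0, -0.01], "hand": 0}])

```text
time_s: 28.32
eef_pos: [648.5, -151.2, 21.3]
ee_rot: [-0.0, -0.312, 0.95, -0.003]
force: [-2.9, -2.8, -4.7]
grip_width: 0.277
```

```bash
python3 look.py cs5; python3 - <<'E'
from h import *
f=np.load("cs5.npz");c={"T":f["T"],"camera_matrix":f["K"]};W=cloud(f["d"],c)
for r in range(190,355,8): print(r,W[r,277].round(1))
E
```

```text
t 28.32 pos [ 648.5 -151.2   21.3] psi 126.40 tilt 0.33 force [-2.9 -2.8 -4.7] grip 0.277 q6 -2.61
190 [ 613.7 -175.7   34.6]
198 [ 617.6 -172.8   26.9]
206 [ 620.7 -170.5   25.1]
214 [ 623.5 -168.5   25.7]
222 [ 626.5 -166.2   25.1]
230 [ 628.5 -164.8   28.9]
238 [ 631.5 -162.5   28.5]
246 [ 634.5 -160.3   28.2]
254 [ 637.5 -158.1   28.4]
262 [ 640.5 -155.9   28.5]
270 [ 643.7 -153.5   28. ]
278 [ 646.9 -151.1   27.8]
286 [ 650.2 -148.7   27.4]
294 [ 653.2 -146.5   28. ]
302 [ 656.4 -144.1   28.1]
310 [ 659.5 -141.8   28.5]
318 [ 663.8 -138.7   26.7]
326 [ 666.7 -136.6   27.7]
334 [ 670.3 -133.9   27.5]
342 [ 676.7 -129.2   22.4]
350 [ 680.1 -126.7   23. ]
```

View pics/cs5.png

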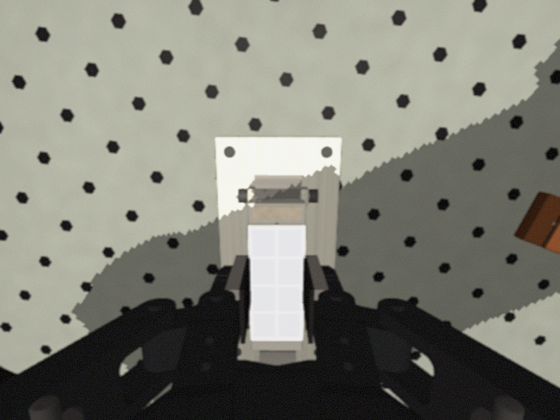

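servo_tool(motion=[{"dr": [0, 0.03, 0], "delta_pos": [0, 0, 0.04], "hand": 0}, {"dr": [0, 0, 0], "delta_pos": [0, 0, 0.04], "hand": 0}])

```text
time_s: 28.62
eef_pos: [648.5, -151.4, 20.2]
ee_rot: [-0.003, -0.312, 0.95, -0.004]
force: [-13.2, 3.3, 24.1]
grip_width: 0.276
```

servo_tool(motion=[{"dr": [0, 0, 0], "delta_pos": [0, 0, 0], "hand": 0.5}, {"dr": [0, 0, 0], "delta_pos": [0, 0, 0], "hand": 0.7}, {"dr": [0, 0, 0], "delta_pos": [0, 0, 0], "hand": 0.7}, {"dr": [0, 0, 0], "delta_pos": [0, 0, -0.3], "hand": 0.7}, {"dr": [0, 0, 0], "delta_pos": [0, 0, -0.8], "hand": 0.7}, {"dr": [0, 0, 0], "delta_pos": [0, 0, -0.8], "hand": 1}])

```text
time_s: 29.38
eef_pos: [648.0, -149.8, 115.0]
ee_rot: [-0.005, -0.312, 0.95, -0.002]
force: [-0.3, -0.5, -0.3]
grip_width: 0.89
```

```bash
python3 look.py cs6 chamber_slide 27; python3 - <<'E'
from h import *
f=np.load("cs6.npz");c={"T":f["T"],"camera_matrix":f["K"]};W=cloud(f["d"],c)
v,u=np.mgrid[:420,:560]
a=np.radians(36.4);X=np.array([np.cos(a),np.sin(a)]);Y=np.array([-X[1],X[0]])
o=W[...,:2]-[648,-150.3];sx=o@X;sy=o@Y
m=(np.abs(sy)<9)&(np.abs(sx)<60)&(W[...,2]>4)
for lo in range(-48,48,6):
    b=m&(sx>=lo)&(sx<lo+6)
    if b.sum()>5: print(lo,b.sum(),np.median(W[b][:,2]).round(2),np.median(W[b&(sy<-3)][:,2]).round(1),np.median(W[b&(sy>3)][:,2]).round(1))
i=cv2.imread("pics/cs6.png");cv2.imwrite("pics/cs6z.png",cv2.resize(i[110:290,200:360],None,fx=4,fy=3.3,interpolation=cv2.INTER_CUBIC))
E
```

```text
t 29.38 pos [ 648.  -149.8  115. ] psi 126.38 tilt 0.57 force [-0.3 -0.5 -0.3] grip 0.890 q6 -2.60
0.98 [182.   3. 234.  35.] zt 11.9 rect@z [ 559.8 -265.9] [23.6 23.4] 66.6
0.89 [431. 171. 532. 233.] zt 12.1 rect@z [546.7 -41.1] [24.5 73.4] 16.5
-48 257 37.14 37.0 37.6
-42 175 28.8 28.7 29.2
-36 208 23.42 23.5 23.4
-30 236 26.91 26.9 26.8
-24 311 27.63 211.5 27.1
-18 222 27.2 27.5 27.0
-12 4962 198.23 198.0 198.2
-6 197 27.2 27.2 27.2
0 196 27.13 27.0 27.2
6 195 27.04 26.9 27.0
12 188 27.1 27.1 27.0
18 185 27.03 27.0 27.1
24 142 27.16 27.3 27.1
30 174 23.15 23.2 23.2
36 327 30.95 30.9 30.9
42 211 38.16 38.3 38.1
```

View pics/cs6z.png

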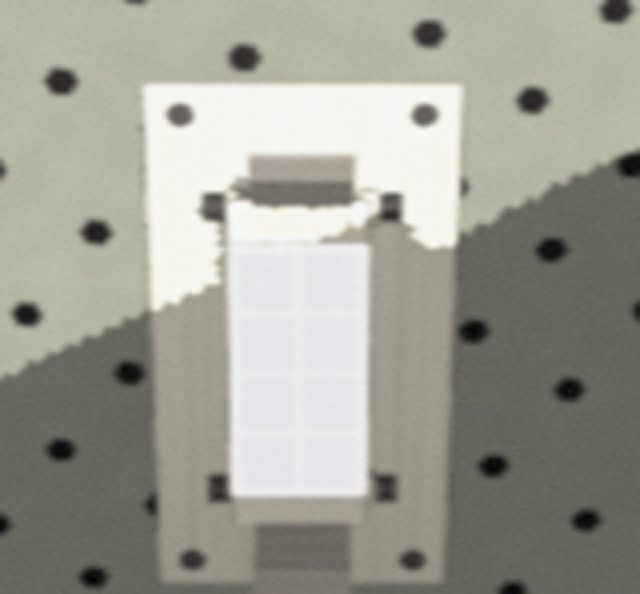

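Slide is level (ends z 23.4/23.2, lid 27.1; camera bias about −0.9) and held at both jaws. Retract and do a final overall check.

servo_tool(motion=[{"dr": [0, 0, 0], "delta_pos": [0, 0, -0.8], "hand": 1}, {"dr": [0, 0, 0], "delta_pos": [0.5, 0, -0.6], "hand": 1}, {"dr": [0, 0, 0], "delta_pos": [0.8, 0, 0], "hand": 1}, {"dr": [0, 0, 0], "delta_pos": [0.8, 0, 0], "hand": 1}, {"dr": [0, 0, 0], "delta_pos": [0.8, 0, 0], "hand": 1}, {"dr": [0, 0, 0], "delta_pos": [0.8, 0, 0], "hand": 1}, {"dr": [0, 0, 0], "delta_pos": [0.5, 0, 0], "hand": 1}, {"dr": [0, 0, 0], "delta_pos": [0, 0, 0], "hand": 1}, {"dr": [0, 0, 0], "delta_pos": [0, 0, 0], "hand": 1}])

```text
time_s: 30.6
eef_pos: [485.9, -265.6, 194.4]
ee_rot: [-0.007, -0.303, 0.953, -0.011]
force: [0.3, 0.3, -0.4]
grip_width: 1.003
```

```bash
python3 - <<'E'
from h import *
status()
for cam in ("side","top"):
    p,d=capture(cam);c=get_calibration(cam);W=cloud(d,c);cv2.imwrite(f"pics/{cam}F.png",p[:,:,::-1])
    for n,z in (("small_dish",17),("large_dish",18),("flask",26),("chamber_slide",28),("objective",46),("oil_bottle",62)):
        for o in outline_of(cam,n)[:2]:
            q=W[o["pixels"]&(d>0)]
            if len(q)>5:
                r=cv2.minAreaRect(rays(np.argwhere(o["pixels"])[:,::-1],c,z)[:,:2].astype(np.float32));print(cam,n,round(o["score"],2),np.median(q,0).round(1),np.round(r[0],1),np.round(r[1],1))
E
```

```text
t 30.60 pos [ 485.9 -265.6  194.4] psi 125.28 tilt 1.45 force [ 0.3  0.3 -0.4] grip 1.003 q6 -2.88
side flask 0.69 [ 491.8 -425.7   27.1] [ 503.2 -424.4] [104.3  50.9]
side chamber_slide 0.97 [ 545.8 -299.9   12.4] [ 538.6 -303.6] [75.2 28.5]
side chamber_slide 0.82 [ 302.3 -216.7   12.5] [ 299.8 -222.8] [75.2 26.7]
top small_dish 0.81 [521.7 388.4  16.8] [521.6 387.6] [39.5 37.1]
top large_dish 0.93 [621.4 131.7  18.4] [622.1 132.3] [56.8 54.9]
top chamber_slide 0.84 [542.9 -26.3  11.7] [540.  -25.8] [29.1 74.2]
top chamber_slide 0.67 [ 551.3 -285.3   11.8] [ 547.3 -281.3] [57.1 28.9]
top objective 0.77 [714.   -7.3  38.2] [712.4  -7. ] [33.3 27.3]
top oil_bottle 0.56 [631.7 328.1  39. ] [626.8 321.5] [39.9 24.4]
```

View pics/sideF.png

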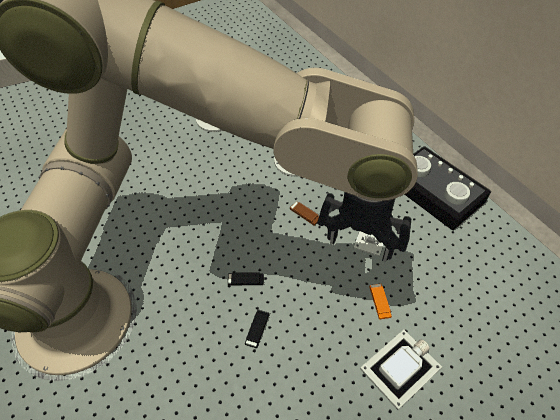

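View pics/topF.png

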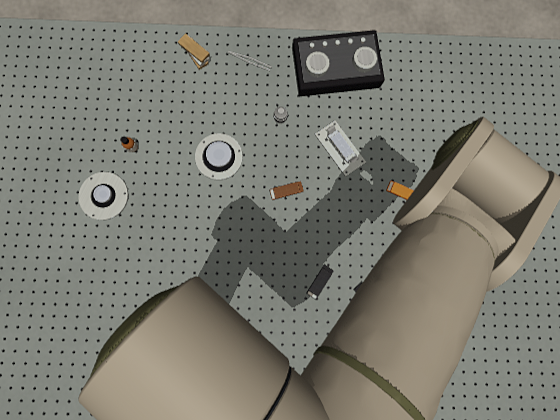

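Everything is in place in both views. Joint 6 is at its range edge, so I'll unwind slightly before handing in.

servo_tool(motion=[{"dr": [0, 0, 0.8], "delta_pos": [0, 0, -0.2], "hand": 1}, {"dr": [0, 0, 0.8], "delta_pos": [0, 0, 0], "hand": 1}, {"dr": [0, 0, 0], "delta_pos": [0, 0, 0], "hand": 1}, {"dr": [0, 0, 0], "delta_pos": [0, 0, 0], "hand": 1}])

```text
time_s: 31.8
eef_pos: [485.2, -265.9, 204.6]
ee_rot: [-0.006, -0.164, 0.986, -0.011]
force: [-0.2, -0.4, -0.5]
grip_width: 0.998
```

```bash
python3 - <<'E'
from h import *
status(); print(ticket.finish_job())
E
```

```text
t 31.80 pos [ 485.2 -265.9  204.6] psi 108.95 tilt 1.46 force [-0.2 -0.4 -0.5] grip 0.998 q6 -2.60
the job is handed in; nothing more can be done
None
```

All four vessels are in their stage inserts, and I handed the job in at about 32 s of the 99 s allowed. The arm was clear of everything and the gripper was open; `finish_job` reports no verdict.

What the last checks showed for each vessel:

| Vessel | Horizontal offset from its place | Height and level |
|---|---|---|
| Small dish | about 1–3 mm | top at 17.2 mm (17 expected) |
| Large dish | about 2–4 mm | top at 18.2 mm (18 expected) |
| Flask | about 1–2 mm | flat in the well, cap over the plate |
| Chamber slide | about 1 mm at the final descent | ends at 23.4 and 23.2 mm, level |

- **Chamber slide:** The slide's lid read 27.1 mm against 28 mm expected. That fits a wrist camera that reads about 0.9 mm low. Both jaws are over its ends, and the tool bottomed at 20.1 mm, within 0.3 mm of the height expected for a seated slide.
- **Push force:** The seating push reached about 60 N at the wrist once the slide hit the bed. That is under the 120 N wrist limit but above the 2–10 N the jaws need.
- **Bystanders:** In the last top view the bottle is where it was at the start. The objective stands where it did in the first picture, but I had no starting top measurement of it to compare.
- **Checks that disagreed:** In the final pictures the networks found only the look-alike slides. For the chamber slide I relied on the wrist depth and picture. The side view of the dishes and the top view of the flask were blocked by the arm. Camera readings differed from each other by about 2–3 mm, well inside the tolerances.
- **Joint 6:** It reached -2.88, the edge of its range, during the retreat, so I turned it back to -2.60 before handing in.

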